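Press the felted plinths in the gluing jig

TASK

The plinths on the bench have just had felt glued underneath: stand every one of them, felt down and flat on the floor, in the gluing jig's tray; they only just fit when all six are there. Then lay the pressing board on their tops, level, batten up, centred on the tray and lying the same way as it, and push the clamp's handle down until its catch snaps and holds it with the foot bearing on the board. Some plinths may be missing today; leave the glue bottle, the mug and the mallet where they are.

Things in the scene. Friction and masses are not known exactly. Their poses are not given: they have to be found in the camera images.
- jig: The gluing jig, fixed to the bench: plywood base 18 mm thick with a shallow open tray and a hold-down clamp beside it. Origin: on the bench under the tray's middle; x along the tray's long side, y across it towards the clamp, z up. The clamp's steel bracket (36 mm wide, 118 mm high) stands at y = 100 to 160 mm; the open clamp's arm stands upright above it, to 250 mm high, clear of the tray.
- tray_floor (a point): Middle of the tray's floor, 18 mm above the bench; axes as the jig's. The tray is 216 mm (x) by 130 mm (y) inside; its walls are 12 mm thick and 20 mm high.
- clamp_handle (a joint): The clamp's handle. 0 rad: up, 55 degrees above level, where a spring pushes it; 0.96: level; end stop 0.985. Pressing it swings the arm over onto the tray. At 0.96 a spring catch snaps over the handle's side pin and then holds it there; let go earlier, it springs up. Force at the grip: 3 to 4 N at first, 7 to 13 N near the end with the board in. Only push it; do not grip it.
- handle_press (a point): The point to press: on top of the handle's black rubber grip (22 mm thick, 90 mm long), 130 mm out from the handle's pivot. It moves with the handle.
- handle_pivot (a point): Axis of the handle, parallel to the jig's x: 100 mm above the bench, 150 mm from the tray's middle in the jig's +y. The handle reaches away from the tray (+y); when level its axis is at this height. The steel catch stands on the handle's +x side, 14 to 30 mm from its middle and 60 to 110 mm out from the pivot, up to 125 mm above the bench.
- clamp_foot: Round rubber foot (28 mm across) on a sprung spindle at the end of the clamp's arm. With the clamp closed it sits over the tray's middle and presses on the batten of the pressing board with 3 to 4 N. Origin: centre of its face; z points away from that face.
- board: The pressing board: plywood 206 x 126 x 14 mm with a wooden batten 150 x 32 x 24 mm along the middle of its top (grip it by the batten, across its 32 mm), 38 mm high in all. Its long side and the batten lie along x. Mass about 320 g. Origin: centre of the underside; z up when it stands properly.
- oblong_a: Small oblong wooden plinth for a carving, 64 mm high: a foot 80 x 60 mm and 14 mm high, a step 68 x 48 mm up to 20 mm, then an upright block 54 x 34 mm up to the flat top (grip it across its 34 mm). Long side along x. Newly felted underneath. May be absent. Mass about 130 g. Origin: centre of the underside; z up when it stands properly.
- oblong_b: A second oblong plinth, the same as oblong_a. May be absent. Mass about 130 g. Origin: centre of the underside; z up when it stands properly.
- square_a: Small square wooden plinth, 64 mm high: a foot 60 x 60 mm and 14 mm high, a step 48 x 48 mm up to 20 mm, then an upright block 34 x 34 mm up to the flat top. Newly felted underneath. May be absent. Mass about 90 g. Origin: centre of the underside; z up when it stands properly.
- square_b: A second square plinth, the same as square_a. May be absent. Mass about 90 g. Origin: centre of the underside; z up when it stands properly.
- round_a: Small turned wooden plinth, 64 mm high: a foot 60 mm across and 14 mm high, a step 48 mm across up to 20 mm, then an upright neck 35 mm across up to the flat top. Newly felted underneath. May be absent. Mass about 80 g. Origin: centre of the underside; z up when it stands properly.
- round_b: A second turned plinth, the same as round_a. May be absent. Mass about 80 g. Origin: centre of the underside; z up when it stands properly.
- glue_bottle: Bystander: white glue bottle, 52 mm across, 115 mm high. Origin under its centre.
- brush_mug: Bystander: white mug, 72 mm across and 85 mm high, with a brush standing in it to about 150 mm. Origin under its centre.
- mallet: Bystander: round carver's mallet standing on its black head (88 mm across, 112 mm high), handle up, 228 mm high. Origin under its centre.
Things that resemble listed ones, but are neither listed nor needed, are in the scene too. Leave any green look-alike of the oblong_b alone.

How it is judged:
By the outcome, as a careful person would: the job done as asked, in the order asked, and still so for the second after the job is handed in, with the robot touching nothing.
Of oblong_a, oblong_b, square_a, square_b, round_a, round_b only 4 to 6 are there at a start; the rules pass over those that are not, and their reading is None.
At some moment in a run one of oblong_a, oblong_b, square_a, square_b, round_a, round_b may be knocked a few centimetres aside while the robot is not near it.
It also fails if it takes over 210 s, if anything falls off the work surface, if the arm or the gripper's body presses on something with over 40 N, if the wrist force passes 120 N, or if a joint passes its speed limit or range.

ROBOT

A 6-joint arm with a two-finger parallel gripper is mounted at the origin on the work surface. World frame = base frame: x ahead of the robot, y to its left, z up, the work surface at z = 0. Lengths are in mm, angles in rad, forces in N, time in s.
With the tool pointing down it reaches from about 250 to 800 mm from the base axis. Payload 8.5 kg.
Tool frame: the origin (TCP) lies at the very end of the fingers, on their centre line; the grasp point (between the pads) lies 19 mm behind it; z points along the fingers, y is the direction in which the jaws open and shut (so a half turn about z gives the same grasp; the last joint's range is limited). The gripper opens to 85 mm and grips with 20 to 120 N. Pads are 22 mm wide; open, the fingers measure 114 mm over their backs; the gripper's body (76 mm by 85 mm) begins 54 mm behind the grasp point. The pads swing forward as they close: fully open they stand 13 mm farther back than shut.
Start: joints at [-1.245, 0.238, -0.013, 1.319, 0, 1.571], TCP at [168.019, -497.341, 231.276] pointing down, gripper open.
Joint ranges: [-2.66, 2.66], [-1.03, 1.9], [-1.14, 1.46], [-1.82, 2.27], [-1.45, 1.34], [-3.14, 3.14]. Speed limits (rad/s): [2.22, 2.22, 2.79, 3.14, 3.14, 3.14].

INTERFACE

Orientations are given as a unit quaternion [x, y, z, w].
In Python, from cell import robot, eyes, workorder gives the robot as it stands.
- The arm moves only by the tool move_arm, never from a script. Its argument "moves" is a list of rows, each a list of 4 numbers: the shift along the tool's x, y, z in mm, then the turn about the tool's z in degrees. A call has 1 to 20 rows; each row shifts and turns the commanded pose from where the row before left it, along the tool's axes as they then stand; what a row does not reach is not made up. A row lasts 1/10 s, in which the tool goes at most 50 mm and 8.59 degrees, less where a joint would pass 70% of its speed; a pose out of reach is approached as far as the arm can. A call is refused whole if a number of a shift passes 50 or a number of a turn 8.59, either way. A call with a gripper value outside its range is refused whole. "jaw" is the closure, from -1 (fully open) to 1 (shut), set as the call begins (left out, the last holds). The fingers move at their own pace and stop on an object; the grip force is fixed at half the most. Time passes only in rows, so rows that do not move let the fingers close. It gives the time, the measured TCP pose, the force and the opening at its end, in the units of the state.
- robot.read_state(): the state, without advancing time (a new reading comes with each control period).
- eyes.camera(name): name is "side" or "top"; returns a dict with "frame" (400x640x3 uint8, red, green, blue), "fx", "fy", "cx", "cy" (pixels), "rvec" (rotation vector, rad) and "tvec" (3), from world to camera coordinates, as OpenCV has them. Camera axes: x right, y down, z forward; pixel columns grow to the right and rows downward; lengths in mm; the calibration is good to about 2 mm. A picture is of the moment at which its call begins. There is no depth.
- workorder.close_job(): hands the job in, once; it reports no verdict.
Trained networks look in a picture, given as the dict that the camera call returned (one of the last four; its "shot" number tells which), for a name from the list of things; names that differ only in an ending like _2 or _b are one class to them, and where a whole thing is asked for, a point or a joint stands for the part that bears it (a point fixed in the world has none). Each returns a list of dicts, best first, with "p" (0 to 1); they miss things now and then, are a little off and sometimes report something else, mostly with a low value. They report only what shows in the picture. A call takes as long as a camera call. They do not tell look-alikes from the thing itself.
- eyes.boxes_of(picture, query): "box" ([left, top, right, bottom] in pixels, round what is visible of it).
- eyes.place_of(picture, query): "uv" ([column, row] in pixels: a listed point, or the origin of a listed thing).
The state is a dict: "clock": time; "q": joint angles; "qd": joint speeds; "joint_efforts": joint torques, N m; "tool_pos": TCP position; "tool_rot": TCP orientation; "ft_force": force on the tool from outside, world axes, zero at the start; "moment": the same for the moment, N m; "opening": opening from 0.0 (shut) to 1.0 (fully open).
Only numpy, scipy, OpenCV 4.12 (cv2) and the standard library are available. Lean on these libraries where they do the work, as an engineer would, in place of code of your own. Each camera call takes 0.05 s, during which the arm holds its last target.

## Working session

There is one attempt and no reset: what is moved stays moved. The work goes in short steps, Python scripts to look and compute and a tool call to move; the robot and the scene stay as the last step left them, time stands still between calls to the robot, and variables do not carry over. Pictures are saved under pics/ and viewed, and the job is handed in when it is done.

Besides the shell and the picture viewer there is one more tool, called after "Call:" as name(argument=value, ...), one argument or row to a line, values as JSON. move_arm: Moves the arm, as the interface text tells. Its arguments: {"type":"object","properties":{"moves":{"type":"array"},"jaw":{"type":"number"}},"required":["moves"]}

```bash
ls -la; mkdir -p pics; python3 - <<'E'
from cell import robot, eyes, workorder
import cv2
print(robot.read_state())
for n in ("top","side"):
    p=eyes.camera(n); cv2.imwrite(f"pics/{n}0.png",p["frame"][:,:,::-1])
    print(n,{k:v for k,v in p.items() if k!="frame"})
E
```

```text
total 12
drwxr-xr-x  3 agent agent 4096 Dec  6 23:52 .
drwxr-xr-x 23 root  root  4096 Dec  6 23:52 ..
drwxr-xr-x  2 agent agent 4096 Dec  6 23:52 pics
{'clock': 0.0, 'q': array([-1.24501246e+00,  2.38786224e-01, -1.42589227e-02,  1.31920160e+00,
        1.05578666e-05,  1.57080499e+00]), 'qd': array([-1.02502268e-03, -5.22179876e-04,  8.15458303e-04,  5.38327555e-04,
       -5.56246124e-07, -2.68663000e-04]), 'joint_efforts': array([-2.73907717e-03, -5.38777721e+01,  3.46436298e+01,  1.84232014e-02,
       -1.45281888e-04, -4.44464263e-05]), 'tool_pos': array([ 167.89604674, -496.98716964,  230.67295475]), 'tool_rot': array([ 9.86762862e-01,  1.62168209e-01, -1.12403182e-04, -7.16465504e-04]), 'ft_force': array([-0.37729403,  0.00355934,  0.31983021]), 'moment': array([-0.02410021,  0.03820377, -0.02101844]), 'opening': 0.998580751566368}
top {'fx': 495.5246200517446, 'fy': 495.5246200517446, 'cx': 323.0379998418058, 'cy': 200.741915983623, 'rvec': array([ 2.18078709, -2.13840564,  0.11370496]), 'tvec': array([ -99.40617205,  533.29636928, 1617.84877696]), 'shot': 1}
side {'fx': 450.49759010312664, 'fy': 450.49759010312664, 'cx': 313.6447419100538, 'cy': 198.0569405425581, 'rvec': array([ 0.68864738, -2.57708912,  1.22350542]), 'tvec': array([ 415.06487525,  355.41521012, 1041.21110123]), 'shot': 2}
```

View pics/top0.png

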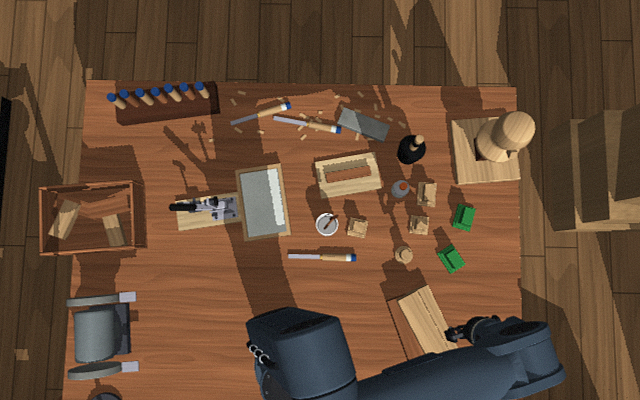

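View pics/side0.png

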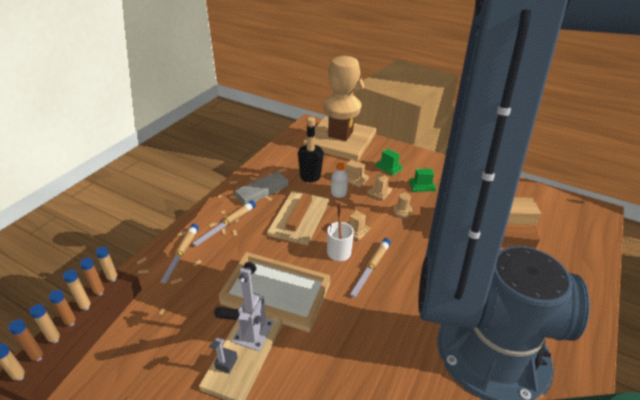

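```bash
cat > h.py <<'E'
from cell import robot, eyes, workorder
import cv2, numpy as np
def P(p,X):
    K=np.array([[p["fx"],0,p["cx"]],[0,p["fy"],p["cy"]],[0,0,1]])
    return cv2.projectPoints(np.float64(X).reshape(-1,1,3),p["rvec"],p["tvec"],K,None)[0].reshape(-1,2)
def ray(p,uv,z):
    R=cv2.Rodrigues(p["rvec"])[0]; c=-R.T@p["tvec"]
    d=R.T@np.array([(uv[0]-p["cx"])/p["fx"],(uv[1]-p["cy"])/p["fy"],1.])
    return (c+d*(z-c[2])/d[2])
def crop(p,box,s,name):
    l,t,r,b=box; f=p["frame"][t:b,l:r,::-1]
    cv2.imwrite(name,cv2.resize(f,None,fx=s,fy=s,interpolation=cv2.INTER_CUBIC))
E
python3 - <<'E'
from h import *
for n in ("top","side"):
    p=eyes.camera(n)
    for q in ["jig","tray_floor","handle_press","handle_pivot","clamp_foot","board","oblong_a","square_a","round_a","glue_bottle","brush_mug","mallet"]:
        z=18 if q=="tray_floor" else 0
        print(n,q,[(round(d["p"],2),np.round(d["uv"]).tolist(),np.round(ray(p,d["uv"],z)).tolist()) for d in eyes.place_of(p,q) if d["p"]>.2])
E
```

```text
top jig [(0.87, [264.0, 204.0], [523.0, 111.0, 0.0])]
top tray_floor [(0.69, [266.0, 202.0], [527.0, 102.0, 18.0])]
top handle_press [(0.58, [181.0, 205.0], [514.0, 392.0, 0.0])]
top handle_pivot [(0.55, [214.0, 205.0], [517.0, 281.0, 0.0])]
top clamp_foot [(0.6, [218.0, 202.0], [529.0, 267.0, 0.0]), (0.54, [420.0, 222.0], [474.0, -416.0, 0.0])]
top board [(0.76, [350.0, 172.0], [638.0, -178.0, 0.0])]
top oblong_a [(0.92, [462.0, 218.0], [490.0, -558.0, 0.0]), (0.85, [451.0, 258.0], [353.0, -519.0, 0.0]), (0.8, [427.0, 193.0], [572.0, -439.0, 0.0])]
top square_a [(0.85, [356.0, 228.0], [450.0, -200.0, 0.0]), (0.71, [418.0, 221.0], [476.0, -411.0, 0.0])]
top round_a [(0.51, [404.0, 254.0], [363.0, -362.0, 0.0])]
top glue_bottle [(0.73, [399.0, 192.0], [575.0, -346.0, 0.0])]
top brush_mug [(0.57, [326.0, 225.0], [457.0, -101.0, 0.0]), (0.23, [214.0, 204.0], [522.0, 279.0, 0.0])]
top mallet [(0.56, [406.0, 154.0], [704.0, -369.0, 0.0])]
side jig [(0.77, [275.0, 296.0], [525.0, 118.0, 0.0]), (0.21, [378.0, 194.0], [463.0, -405.0, 0.0])]
side tray_floor [(0.8, [273.0, 294.0], [524.0, 128.0, 18.0])]
side handle_press [(0.71, [358.0, 233.0], [440.0, -201.0, 0.0])]
side handle_pivot [(0.79, [246.0, 318.0], [549.0, 211.0, 0.0]), (0.73, [338.0, 193.0], [579.0, -341.0, 0.0])]
side clamp_foot [(0.55, [254.0, 264.0], [634.0, 57.0, 0.0])]
side board [(0.6, [298.0, 217.0], [630.0, -170.0, -0.0])]
side oblong_a [(0.87, [357.0, 178.0], [558.0, -447.0, 0.0]), (0.84, [422.0, 189.0], [344.0, -505.0, 0.0]), (0.56, [387.0, 166.0], [496.0, -567.0, 0.0])]
side square_a [(0.9, [356.0, 229.0], [450.0, -212.0, 0.0])]
side round_a [(0.63, [401.0, 212.0], [363.0, -358.0, 0.0])]
side glue_bottle [(0.55, [339.0, 195.0], [572.0, -334.0, 0.0])]
side brush_mug [(0.83, [338.0, 252.0], [457.0, -102.0, 0.0])]
side mallet [(0.82, [312.0, 173.0], [706.0, -391.0, 0.0]), (0.44, [274.0, 291.0], [536.0, 107.0, 0.0])]
```

```bash
python3 - <<'E'
from h import *
p=eyes.camera("top")
crop(p,(300,100,500,290),4,"pics/c1.png"); crop(p,(160,150,300,255),5,"pics/c2.png")
p=eyes.camera("side")
crop(p,(260,110,450,280),4,"pics/c3.png"); crop(p,(190,230,350,400),4,"pics/c4.png")
E
```

```text
(no output)
```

View pics/c1.png

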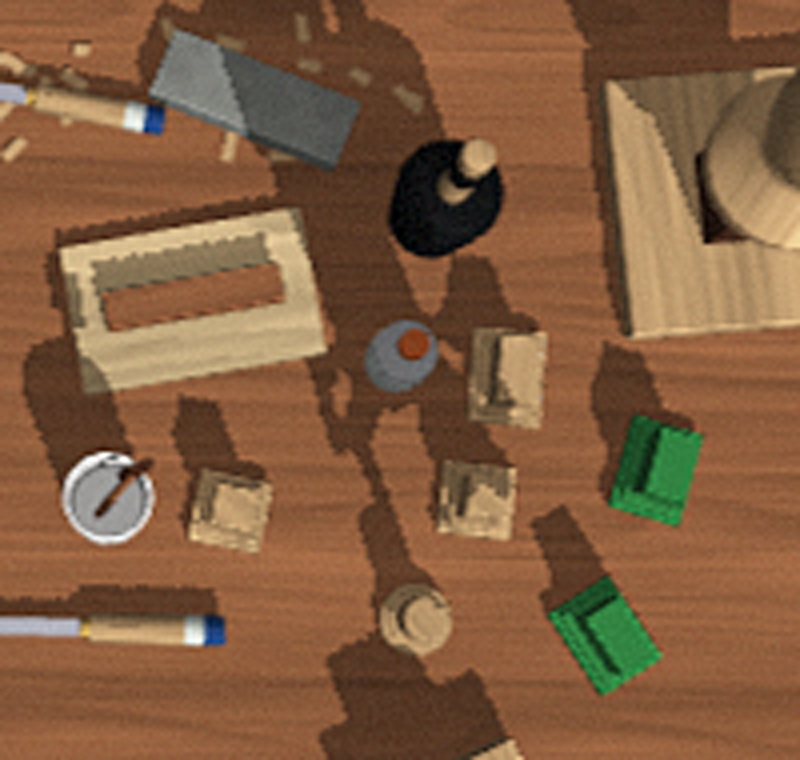

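View pics/c2.png

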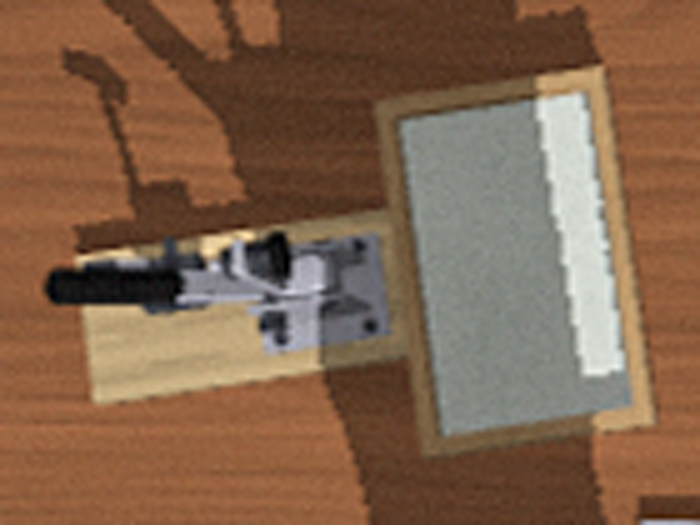

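View pics/c3.png

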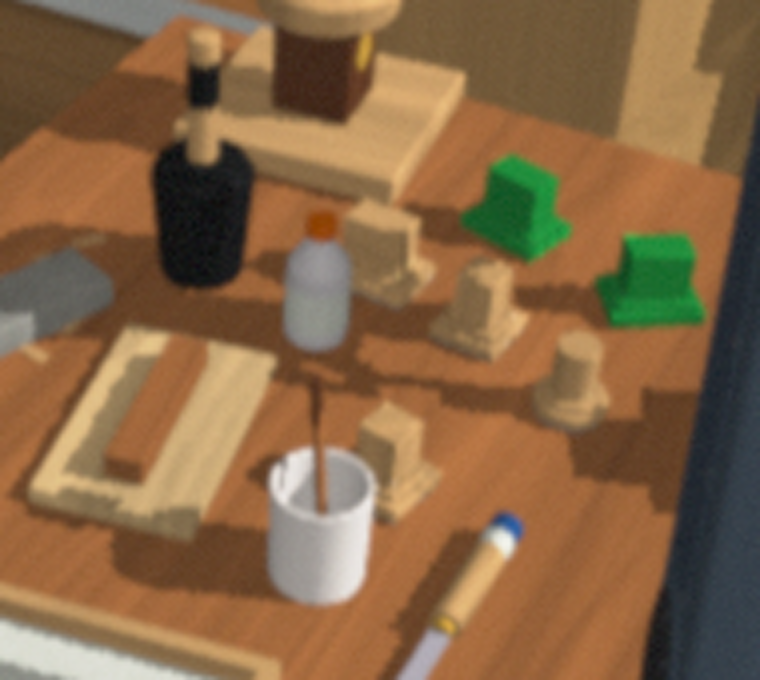

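View pics/c4.png

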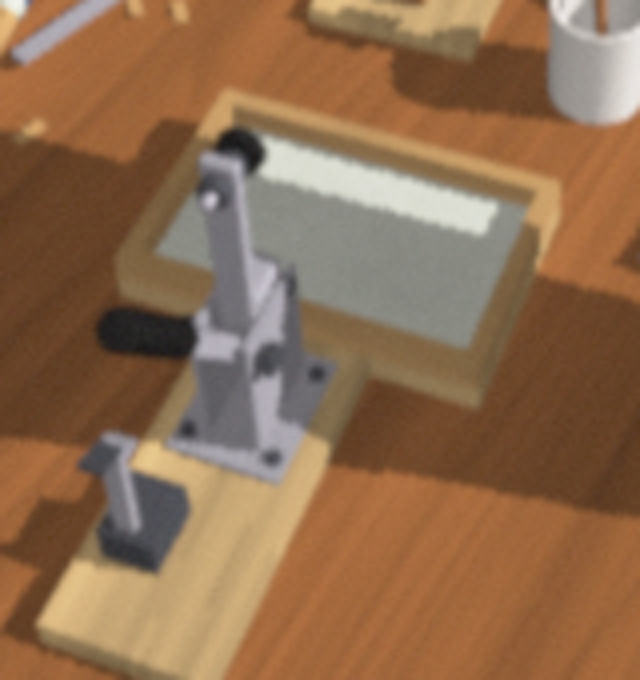

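```bash
cat >> h.py <<'E'
from scipy.spatial.transform import Rotation as Rn
def plan(x=None,y=None,z=None,yaw=None,step=45,tstep=8):
    """print rows (tool axes) to world TCP target; yaw deg = world angle of tool x; ordering: simultaneous"""
    s=robot.read_state(); R=Rn.from_quat(s["tool_rot"]).as_matrix(); t=np.array(s["tool_pos"])
    cy=np.degrees(np.arctan2(R[1,0],R[0,0]))
    tgt=np.array([t[i] if v is None else v for i,v in enumerate((x,y,z))])
    dy=0 if yaw is None else (yaw-cy+90)%180-90
    d=tgt-t; c,s_=np.cos(np.radians(cy)),np.sin(np.radians(cy))
    # tool coordinates at present yaw: x'=..., y' flipped, z' down
    loc=np.array([c*d[0]+s_*d[1], s_*d[0]-c*d[1], -d[2]])
    n=int(np.ceil(max(np.linalg.norm(loc)/step,1)))
    m=int(np.ceil(abs(dy)/tstep)) if abs(dy)>.05 else 0
    print("at",np.round(t,1),"yaw",round(cy,2),"tilt",np.round(R[2],3),"shift total",np.round(loc,1),"turn total",round(-dy,2))
    print(f"  {n} rows of",np.round(loc/n,1).tolist(), f"then/before: {m} turn rows of", round(-dy/max(m,1),2))
    c2,s2=np.cos(np.radians(cy+dy)),np.sin(np.radians(cy+dy))
    l2=np.array([c2*d[0]+s2*d[1], s2*d[0]-c2*d[1], -d[2]])
    print("  if turned first:", np.round(l2,1).tolist(),"per row",np.round(l2/n,1).tolist())
E
python3 -c "
from h import *
plan(450,-203,231,0)"
```

```text
at [ 168.  -497.3  231.3] yaw 18.67 tilt [ 0. -0. -1.] shift total [ 3.613e+02 -1.886e+02  3.000e-01] turn total 18.67
  10 rows of [36.1, -18.9, 0.0] then/before: 3 turn rows of 6.22
  if turned first: [282.0, -294.3, 0.3] per row [28.2, -29.4, 0.0]
```

Call:
move_arm(
  moves=[
    [0,0,0,6.2],
    [0,0,0,6.2],
    [0,0,0,6.2],
    [28,-29,0,0],
    [28,-29,0,0],
    [28,-29,0,0],
    [28,-29,0,0],
    [28,-29,0,0],
    [28,-29,0,0],
    [28,-29,0,0],
    [28,-29,0,0],
    [28,-29,0,0],
    [28,-29,0,0],
    [0,0,0,0],
    [0,0,0,0],
  ],
)

```text
clock: 3.0
tool_pos: [448.0, -206.3, 231.1]
tool_rot: [1.0, 0.002, -0.0, -0.0]
ft_force: [-1.3, -0.2, -1.0]
opening: 1.001
```

```bash
python3 - <<'E'
from h import *
for n in ("top","side"):
    p=eyes.camera(n); cv2.imwrite(f"pics/{n}1.png",p["frame"][:,:,::-1])
    for q in ["oblong_a","square_a","round_a"]:
        print(n,q,[(round(d["p"],2),np.round(d["uv"]).tolist(),np.round(ray(p,d["uv"],0)).tolist()) for d in eyes.place_of(p,q) if d["p"]>.2])
E
```

```text
top oblong_a [(0.8, [461.0, 214.0], [502.0, -554.0, 0.0]), (0.72, [450.0, 256.0], [359.0, -516.0, 0.0]), (0.66, [428.0, 192.0], [574.0, -445.0, 0.0])]
top square_a [(0.52, [418.0, 224.0], [467.0, -410.0, 0.0]), (0.27, [328.0, 225.0], [455.0, -108.0, 0.0])]
top round_a [(0.64, [402.0, 255.0], [362.0, -356.0, 0.0]), (0.34, [326.0, 225.0], [455.0, -102.0, 0.0])]
side oblong_a [(0.98, [423.0, 186.0], [348.0, -522.0, 0.0]), (0.92, [389.0, 166.0], [491.0, -568.0, 0.0]), (0.62, [355.0, 176.0], [572.0, -455.0, -0.0])]
side square_a [(0.84, [377.0, 193.0], [465.0, -406.0, 0.0]), (0.57, [353.0, 231.0], [457.0, -202.0, -0.0]), (0.52, [339.0, 194.0], [572.0, -334.0, 0.0])]
side round_a [(0.74, [255.0, 266.0], [628.0, 62.0, 0.0]), (0.72, [402.0, 211.0], [363.0, -360.0, 0.0])]
```

View pics/top1.png

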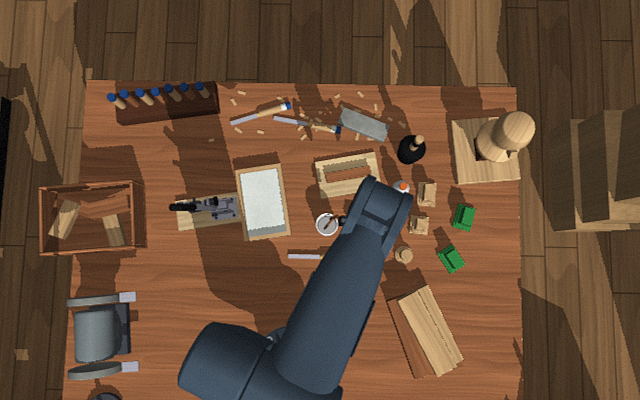

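View pics/side1.png

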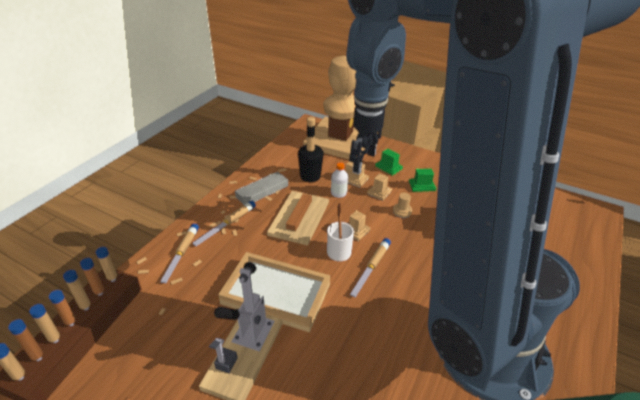

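```bash
cat > fit.py <<'E'
from h import *
from scipy.ndimage import map_coordinates, gaussian_filter
from scipy.optimize import minimize
def prism(l,w,z0,z1,rnd=False):
    if rnd:
        a=np.linspace(0,2*np.pi,32,endpoint=False); b=np.c_[l/2*np.cos(a),l/2*np.sin(a)]
    else: b=np.array([[l,w],[-l,w],[-l,-w],[l,-w]])/2.
    return np.r_[np.c_[b,np.full(len(b),z0)],np.c_[b,np.full(len(b),z1)]]
def model(k):
    if k=="oblong": return [prism(80,60,0,14),prism(54,34,20,64)],[prism(54,34,64,64)]
    if k=="square": return [prism(60,60,0,14),prism(34,34,20,64)],[prism(34,34,64,64)]
    if k=="round": return [prism(60,0,0,14,1),prism(35,0,20,64,1)],[prism(35,0,64,64,1)]
    if k=="board": return [prism(206,126,0,14)],[prism(206,126,14,14),prism(150,32,38,38)]
    if k=="tray":
        return [prism(240,154,18,38)],[prism(240,154,38,38),prism(216,130,38,38)]
def tf(X,s,z=0):
    c,n=np.cos(s[2]),np.sin(s[2]); return np.c_[c*X[:,0]-n*X[:,1]+s[0], n*X[:,0]+c*X[:,1]+s[1], X[:,2]+z]
def outlines(p,k,s,z=0):
    bod,tops=model(k); O=[]
    hs=[cv2.convexHull(P(p,tf(b,s,z)).astype(np.float32)).reshape(-1,2) for b in bod+tops]
    return hs
def samp(h,n=1.0):
    q=np.r_[h,h[:1]]; out=[];nr=[]
    for a,b in zip(q[:-1],q[1:]):
        L=np.linalg.norm(b-a); m=max(int(L*2),1); t=(np.arange(m)+.5)/m
        out.append(a+(b-a)*t[:,None]); d=(b-a)/max(L,1e-9); nr.append(np.repeat([[-d[1],d[0]]],m,0))
    return np.concatenate(out),np.concatenate(nr)
def score(s,k,views,z):
    tot=0
    for p,gx,gy in views:
        for i,h in enumerate(outlines(p,k,s,z)):
            a,n=samp(h)
            g=0
            for c in range(3):
                g=g+np.abs(map_coordinates(gx[c],[a[:,1],a[:,0]],order=1,mode='nearest')*n[:,0]+map_coordinates(gy[c],[a[:,1],a[:,0]],order=1,mode='nearest')*n[:,1])
            tot+=np.minimum(g,120).mean()
    return -tot
def prep(p,sig=1.0):
    f=p["frame"].astype(float)
    I=[gaussian_filter(f[:,:,c],sig) for c in range(3)]
    g=[np.gradient(i) for i in I]
    return p,[x[1] for x in g],[x[0] for x in g]
def fit(k,s0,pics,z=0,span=12,yaws=None):
    views=[prep(p,1.5) for p in pics]
    yaws=np.radians(np.arange(-45,45,6) if yaws is None else yaws)
    best=[]
    for y in yaws:
        for dx in np.arange(-span,span+1,4):
            for dy in np.arange(-span,span+1,4):
                s=[s0[0]+dx,s0[1]+dy,y]; best.append((score(s,k,views,z),s))
    best.sort(key=lambda t:t[0])
    v2=[prep(p,0.8) for p in pics]
    f=lambda u:score([u[0],u[1],u[2]/30],k,v2,z)
    rs=[minimize(f,[b[1][0],b[1][1],b[1][2]*30],method="Nelder-Mead",options=dict(initial_simplex=np.array([[0,0,0],[3,0,0],[0,3,0],[0,0,3.]])+[b[1][0],b[1][1],b[1][2]*30],xatol=.05,fatol=.01)) for b in best[:6]]
    r=min(rs,key=lambda r:r.fun)
    return np.array([r.x[0],r.x[1],r.x[2]/30]),r.fun
def overlay(p,items,box,s,name,labels=None):
    l,t,r,b=box; f=np.ascontiguousarray(cv2.resize(p["frame"][t:b,l:r,::-1],None,fx=s,fy=s,interpolation=cv2.INTER_CUBIC))
    for k,st,z in items:
        for h in outlines(p,k,st,z):
            q=((h+.5-[l,t])*s).astype(np.int32); cv2.polylines(f,[q.reshape(-1,1,2)],True,(255,0,255),1)
    cv2.imwrite(name,f)
E
python3 - <<'E'
from fit import *
pt=eyes.camera("top");ps=eyes.camera("side")
f0=lambda n:np.ascontiguousarray(cv2.imread(f"pics/{n}0.png")[:,:,::-1])
t0=dict(pt,frame=f0("top"));s0=dict(ps,frame=f0("side"))
np.savez("cams.npz",**{f"{n}_{k}":v for n,p in(("top",pt),("side",ps)) for k,v in p.items() if k not in("frame","shot")})
its=[]
for k,s,y in [("oblong",(572,-443),np.arange(-90,90,8)),("square",(452,-203),None),("square",(471,-410),None),("round",(363,-360),[0]),("board",(634,-176),np.arange(-10,31,4)),("tray",(525,112),np.arange(-10,31,4))]:
    for pics in ([t0,s0],[t0],[s0]):
        r,v=fit(k,s,pics,0,yaws=y)
        print(k,len(pics),np.round(r[:2],1),round(np.degrees(r[2]),1),round(v,1))
        if len(pics)==2: its.append((k,r,0))
overlay(t0,its,(300,130,450,280),5,"pics/o1.png");overlay(s0,its,(260,150,420,290),5,"pics/o2.png")
overlay(t0,its,(160,150,300,255),5,"pics/o3.png")
overlay(s0,its,(190,230,350,350),5,"pics/o4.png")
E
```

```text
oblong 2 [ 566.9 -436.5] -4.6 -234.6
oblong 1 [ 568.5 -436.6] -4.4 -151.6
oblong 1 [ 564.  -435.5] -2.9 -88.4
square 2 [ 449.8 -205.1] -11.6 -217.1
square 1 [ 449.9 -205.3] -10.9 -128.4
square 1 [ 449.  -203.9] -13.9 -90.1
square 2 [ 462.  -411.8] -7.4 -166.4
square 1 [ 462.4 -411.5] -7.0 -95.3
square 1 [ 461.6 -414.5] -9.1 -74.0
round 2 [ 361.9 -360.8] 6.1 -206.0
round 1 [ 361.6 -360.8] 3.6 -125.3
round 1 [ 361.9 -361. ] 6.2 -80.9
board 2 [ 629.3 -175.5] 45.5 -136.9
board 1 [ 671.3 -161.2] -79.1 -125.1
board 1 [ 671.1 -202.3] 11.4 -67.3
tray 2 [526.3 112.6] 9.9 -193.9
tray 1 [526.5 113.3] 10.0 -121.6
tray 1 [523.1 125.4] 10.0 -75.5
```

```bash
python3 - <<'E'
from fit import *
pt=eyes.camera("top");ps=eyes.camera("side")
f0=lambda n:np.ascontiguousarray(cv2.imread(f"pics/{n}0.png")[:,:,::-1])
t0=dict(pt,frame=f0("top"));s0=dict(ps,frame=f0("side"))
its=[("oblong",(566.9,-436.5,np.radians(-4.6)),0),("square",(449.8,-205.1,np.radians(-11.6)),0),("square",(462,-411.8,np.radians(-7.4)),0),("round",(361.9,-360.8,0),0),("tray",(526.3,112.9,np.radians(9.9)),0)]
for pics in ([t0,s0],[t0],[s0]):
        r,v=fit("board",(636,-177),pics,0,yaws=np.arange(84,116,4))
        print("board",len(pics),np.round(r[:2],1),round(np.degrees(r[2]),1),round(v,1))
        if len(pics)==2: its.append(("board",r,0))
overlay(t0,its,(300,130,450,280),5,"pics/o1.png");overlay(s0,its,(260,150,420,290),5,"pics/o2.png")
overlay(t0,its,(160,150,300,255),5,"pics/o3.png")
overlay(s0,its,(190,230,350,350),5,"pics/o4.png")
E
```

```text
board 2 [ 626.  -170.5] 101.2 -356.4
board 1 [ 626.3 -170.2] 101.4 -218.8
board 1 [ 625.3 -171.1] 101.0 -139.9
```

View pics/o1.png

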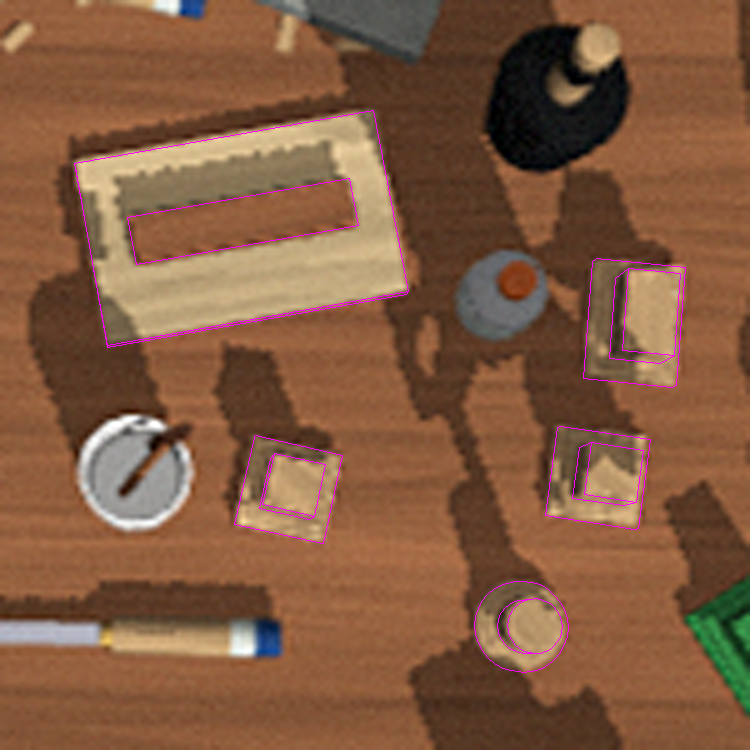

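View pics/o2.png

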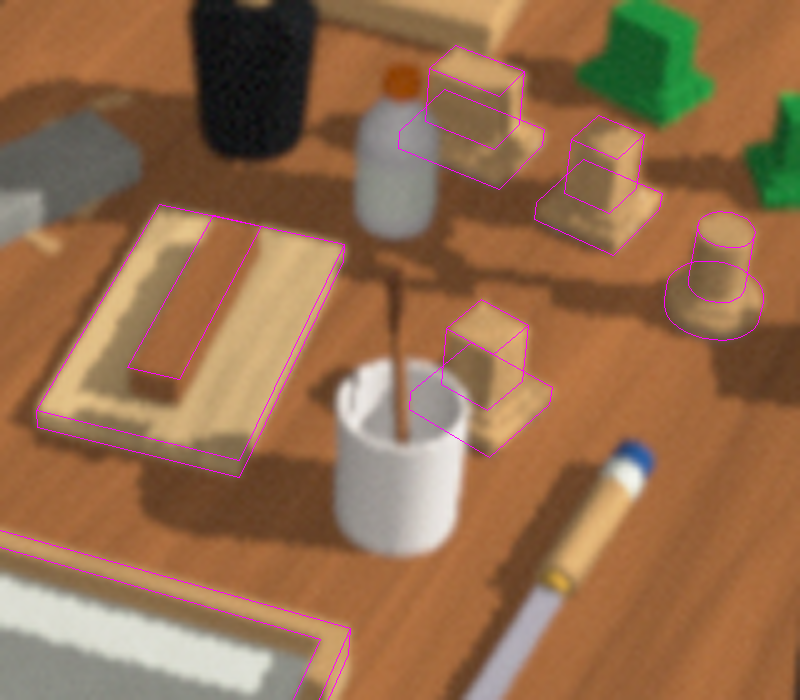

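View pics/o3.png

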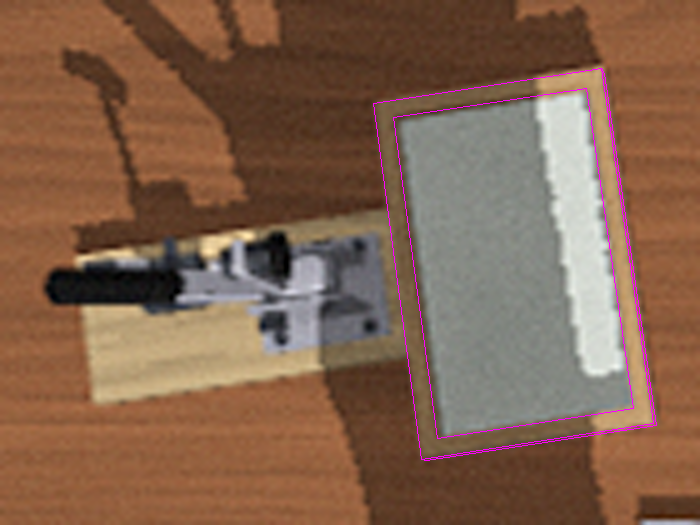

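View pics/o4.png

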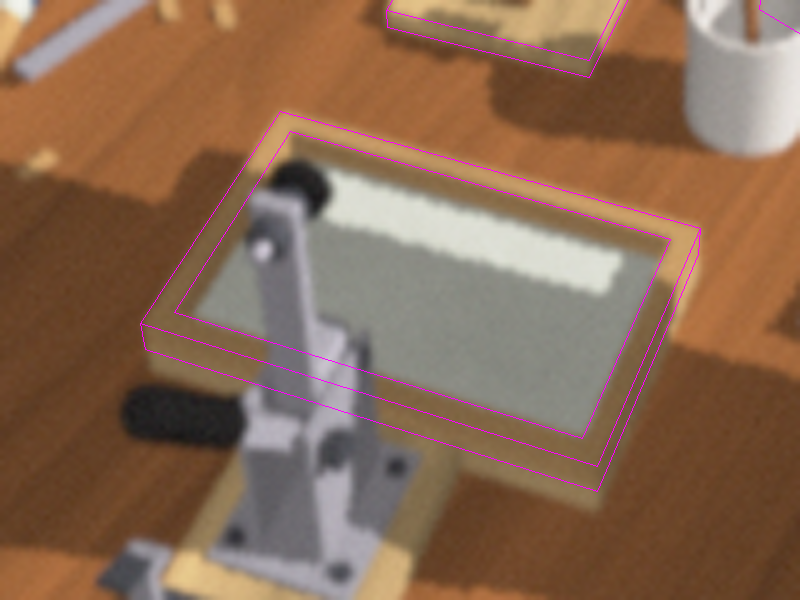

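```bash
python3 -c "
from h import *
plan(449.8,-205.1,28,-11.6)"
```

```text
at [ 447.5 -207.2  231.3] yaw 0.04 tilt [-0. -0. -1.] shift total [  2.3  -2.1 203.3] turn total 11.64
  5 rows of [0.5, -0.4, 40.7] then/before: 2 turn rows of 5.82
  if turned first: [1.8, -2.5, 203.3] per row [0.4, -0.5, 40.7]
```

Call:
move_arm(
  moves=[
    [0,0,0,5.8],
    [0,0,0,5.8],
    [1.8,-2.5,35,0],
    [0,0,35,0],
    [0,0,35,0],
    [0,0,35,0],
    [0,0,30,0],
    [0,0,20,0],
    [0,0,0,0],
    [0,0,0,0],
    [0,0,0,0],
  ],
  jaw=-0.5,
)

```text
clock: 4.7
tool_pos: [450.9, -205.3, 42.6]
tool_rot: [0.995, -0.101, 0.001, 0.0]
ft_force: [0.4, -0.8, 0.2]
opening: 0.75
```

```bash
python3 -c "
from h import *
plan(449.8,-205.1,28,-11.6); print(robot.read_state()['opening'])
p=eyes.camera('side'); crop(p,(310,130,420,280),4,'pics/g1.png')"
```

```text
at [ 450.9 -205.3   42.6] yaw -11.54 tilt [ 0.002  0.    -1.   ] shift total [-1.1 -0.  14.6] turn total 0.06
  1 rows of [-1.1, -0.0, 14.6] then/before: 1 turn rows of 0.06
  if turned first: [-1.1, -0.0, 14.6] per row [-1.1, -0.0, 14.6]
0.7497145687235313
```

View pics/g1.png

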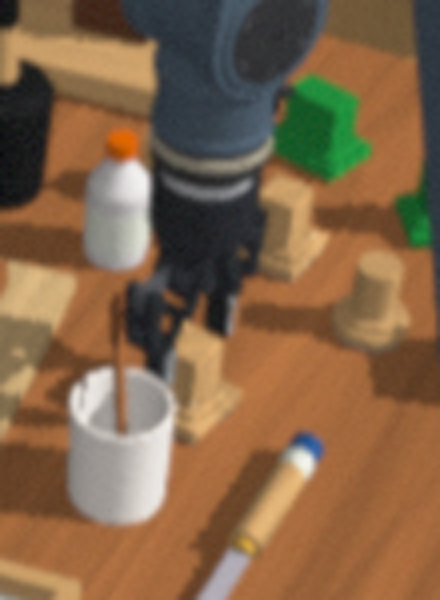

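The picture shows the fingers astride the square's block (at ~(355,215) full-frame). I'll go down and grip.

Call:
move_arm(
  moves=[
    [-1,0,14,0],
    [0,0,0,0],
    [0,0,0,0],
  ],
)

```text
clock: 5.05
tool_pos: [449.2, -204.8, 28.0]
tool_rot: [0.995, -0.1, 0.0, 0.0]
ft_force: [-0.1, -0.6, 0.7]
opening: 0.754
```

Call:
move_arm(
  moves=[
    [0,0,0,0],
    [0,0,0,0],
    [0,0,0,0],
    [0,0,0,0],
    [0,0,0,0],
    [0,0,0,0],
    [0,0,-20,0],
    [0,0,-35,0],
    [0,0,-35,0],
    [0,0,-35,0],
    [0,0,-35,0],
    [0,0,-25,0],
    [0,0,0,0],
    [0,0,0,0],
  ],
  jaw=1,
)

```text
clock: 6.45
tool_pos: [449.0, -204.8, 212.4]
tool_rot: [0.995, -0.1, 0.0, 0.0]
ft_force: [-0.7, 0.3, -0.8]
opening: 0.393
```

```bash
python3 -c "
from h import *
plan(593.7,157.1,213,9.9)"
```

```text
at [ 449.  -204.8  212.4] yaw -11.53 tilt [ 0.001  0.    -1.   ] shift total [  69.4 -383.5   -0.6] turn total -21.43
  9 rows of [7.7, -42.6, -0.1] then/before: 3 turn rows of -7.14
  if turned first: [204.7, -331.6, -0.6] per row [22.7, -36.8, -0.1]
```

Call:
move_arm(
  moves=[
    [0,0,0,-7.1],
    [0,0,0,-7.1],
    [0,0,0,-7.1],
    [22.7,-36.8,0,0],
    [22.7,-36.8,0,0],
    [22.7,-36.8,0,0],
    [22.7,-36.8,0,0],
    [22.7,-36.8,0,0],
    [22.7,-36.8,0,0],
    [22.7,-36.8,0,0],
    [22.7,-36.8,0,0],
    [22.7,-36.8,0,0],
    [0,0,0,0],
    [0,0,0,0],
    [0,0,0,0],
  ],
)

```text
clock: 7.95
tool_pos: [597.4, 132.6, 211.6]
tool_rot: [0.994, 0.105, -0.002, -0.009]
ft_force: [0.2, 0.7, -0.9]
opening: 0.387
```

```bash
python3 -c "
from h import *
plan(593.7,157.1,47,9.9)"
```

```text
at [597.4 132.6 211.6] yaw 12.03 tilt [-0.002 -0.019 -1.   ] shift total [  1.5 -24.7 164.6] turn total 2.13
  4 rows of [0.4, -6.2, 41.1] then/before: 1 turn rows of 2.13
  if turned first: [0.5, -24.7, 164.6] per row [0.1, -6.2, 41.1]
```

Call:
move_arm(
  moves=[
    [0,0,0,0],
    [0,0,0,0],
  ],
)

```text
clock: 8.15
tool_pos: [598.0, 132.6, 212.8]
tool_rot: [0.994, 0.105, -0.001, -0.01]
ft_force: [-0.4, 0.0, -0.8]
opening: 0.385
```

```bash
python3 -c "
from h import *
plan(593.7,157.1,47,9.9); s=robot.read_state();print(s['qd'],s['q'])"
```

```text
at [598.  132.6 212.8] yaw 12.01 tilt [-0.    -0.019 -1.   ] shift total [  0.9 -24.9 165.8] turn total 2.11
  4 rows of [0.2, -6.2, 41.4] then/before: 1 turn rows of 2.11
  if turned first: [-0.0, -24.9, 165.8] per row [-0.0, -6.2, 41.4]
[ 0.00384572 -0.00026166  0.00499108  0.00071698  0.00119674 -0.00023444] [0.20857048 0.39616807 0.16903753 1.34378957 0.01920332 3.140609  ]
```

Call:
move_arm(
  moves=[
    [0,0,0,-8],
    [0,0,0,-8],
    [0,0,0,-8],
    [0,0,0,-8],
    [0,0,0,-8],
    [0,0,0,-8],
    [0,0,0,-8],
    [0,0,0,-8],
    [0,0,0,-8],
    [0,0,0,-8],
    [0,0,0,-8],
    [0,0,0,0],
    [0,0,0,0],
  ],
)

```text
clock: 9.45
tool_pos: [598.2, 133.1, 212.8]
tool_rot: [0.644, 0.765, 0.006, -0.008]
ft_force: [-0.1, 0.1, -0.9]
opening: 0.39
```

```bash
python3 -c "
from h import *
plan(593.7,157.1,47,99.9); s=robot.read_state();print(s['q'],s['tool_rot'])"
```

```text
at [598.2 133.1 212.8] yaw 99.81 tilt [ 0.019 -0.001 -1.   ] shift total [ 24.4  -0.4 165.8] turn total -0.09
  4 rows of [6.1, -0.1, 41.4] then/before: 1 turn rows of -0.09
  if turned first: [24.4, -0.3, 165.8] per row [6.1, -0.1, 41.4]
[0.20923492 0.3966089  0.16977016 1.34389734 0.01927953 1.60883694] [ 0.64403533  0.76493501  0.00594737 -0.0075863 ]
```

```bash
cat >> h.py <<'E'
def plan(x=None,y=None,z=None,yaw=None,step=42,tstep=8,mod=360):
    s=robot.read_state(); R=Rn.from_quat(s["tool_rot"]).as_matrix(); t=np.array(s["tool_pos"])
    cy=np.degrees(np.arctan2(R[1,0],R[0,0]))
    tgt=np.array([t[i] if v is None else v for i,v in enumerate((x,y,z))]); d=tgt-t
    dy=0 if yaw is None else (yaw-cy+mod/2)%mod-mod/2
    R2=R@Rn.from_euler('z',-dy,degrees=True).as_matrix(); loc=R2.T@d
    n=int(np.ceil(max(np.linalg.norm(loc)/step,1))); m=max(int(np.ceil(abs(dy)/tstep)),1)
    q1=s["q"][0]; q1t=np.arctan2(tgt[1],tgt[0]); yt=np.radians(cy+dy)
    print("at",np.round(t,1),"yaw",round(cy,2),"toolz",np.round(R[:,2],3),"open",round(s["opening"],3),"F",np.round(s["ft_force"],1))
    print(f"  turn {-dy:.2f} = {m} x {-dy/m:.2f}; then shift {np.round(loc,1).tolist()} = {n} x {np.round(loc/n,1).tolist()}; q6 now {s['q'][5]:.2f}, after {((q1t-yt+np.pi)+np.pi)%(2*np.pi)-np.pi:.2f}")
    print("  tool-lateral of straight up/down per mm of world z:",np.round(R2.T@[0,0,-1],3))
E
python3 -c "
from h import *
plan(593.7,157.1,47,99.9)"
```

```text
at [598.2 133.1 212.8] yaw 99.81 toolz [-0.004  0.019 -1.   ] open 0.39 F [-0.1  0.1 -0.9]
  turn -0.09 = 1 x -0.09; then shift [21.2, -0.2, 166.2] = 4 x [5.3, -0.1, 41.6]; q6 now 1.61, after 1.66
  tool-lateral of straight up/down per mm of world z: [-0.019  0.001  1.   ]
```

Call:
move_arm(
  moves=[
    [21.2,-0.2,0,0],
    [0,0,35,0],
    [0,0,35,0],
    [0,0,35,0],
    [0,0,30,0],
    [0,0,15,0],
    [0,0,0,0],
    [0,0,0,0],
    [0,0,0,0],
  ],
)

```text
clock: 10.35
tool_pos: [594.7, 157.2, 64.4]
tool_rot: [0.643, 0.766, 0.007, -0.007]
ft_force: [-0.0, -0.3, -0.5]
opening: 0.393
```

```bash
python3 -c "
from h import *
plan(593.7,157.1,47,99.9)"
```

```text
at [594.7 157.2  64.4] yaw 100.0 toolz [-0.002  0.019 -1.   ] open 0.393 F [-0.  -0.3 -0.5]
  turn 0.10 = 1 x 0.10; then shift [-0.3, -1.0, 17.4] = 1 x [-0.3, -1.0, 17.4]; q6 now 1.65, after 1.66
  tool-lateral of straight up/down per mm of world z: [-0.019 -0.001  1.   ]
```

Call:
move_arm(
  moves=[
    [-0.3,-1,10,0],
    [0,0,7,0],
    [0,0,0,0],
    [0,0,0,0],
  ],
)

```text
clock: 10.75
tool_pos: [592.9, 157.0, 45.9]
tool_rot: [0.642, 0.766, 0.006, -0.008]
ft_force: [0.1, 0.2, 0.4]
opening: 0.394
```

Call:
move_arm(
  moves=[
    [0,0,0,0],
    [0,0,0,0],
    [0,0,0,0],
    [0,0,0,0],
  ],
  jaw=-0.15,
)

```text
clock: 11.15
tool_pos: [592.7, 156.9, 45.9]
tool_rot: [0.642, 0.766, 0.006, -0.008]
ft_force: [-0.5, 0.0, -0.6]
opening: 0.575
```

Call:
move_arm(
  moves=[
    [0,0,-20,0],
    [0,0,-35,0],
    [0,0,-40,0],
    [0,0,-40,0],
    [0,0,-25,0],
    [0,0,0,0],
  ],
)

```text
clock: 11.75
tool_pos: [595.2, 154.3, 210.2]
tool_rot: [0.642, 0.766, 0.009, -0.006]
ft_force: [-0.6, 0.3, 0.0]
opening: 0.572
```

```bash
python3 -c "
from h import *
plan(462,-411.8,230,82.6)"
```

```text
at [595.2 154.3 210.2] yaw 100.07 toolz [ 0.002  0.02  -1.   ] open 0.572 F [-0.6  0.3  0. ]
  turn 17.47 = 3 x 5.82; then shift [-578.0, -59.2, -31.7] = 14 x [-41.3, -4.2, -2.3]; q6 now 1.64, after 0.97
  tool-lateral of straight up/down per mm of world z: [-0.021  0.     1.   ]
```

Call:
move_arm(
  moves=[
    [0,0,0,5.8],
    [0,0,0,5.8],
    [0,0,0,5.8],
    [-41.3,-4.2,-2.3,0],
    [-41.3,-4.2,-2.3,0],
    [-41.3,-4.2,-2.3,0],
    [-41.3,-4.2,-2.3,0],
    [-41.3,-4.2,-2.3,0],
    [-41.3,-4.2,-2.3,0],
    [-41.3,-4.2,-2.3,0],
    [-41.3,-4.2,-2.3,0],
    [-41.3,-4.2,-2.3,0],
    [-41.3,-4.2,-2.3,0],
    [-41.3,-4.2,-2.3,0],
    [-41.3,-4.2,-2.3,0],
    [-41.3,-4.2,-2.3,0],
    [-41.3,-4.2,-2.3,0],
    [0,0,0,0],
    [0,0,0,0],
  ],
  jaw=-0.5,
)

```text
clock: 13.65
tool_pos: [460.8, -413.1, 226.8]
tool_rot: [0.751, 0.66, 0.005, -0.009]
ft_force: [-0.8, 0.7, -0.4]
opening: 0.747
```

```bash
python3 - <<'E'
from fit import *
plan(462,-411.8,230,82.6)
pt=eyes.camera("top");ps=eyes.camera("side")
cv2.imwrite("pics/t2.png",pt["frame"][:,:,::-1])
for pics in ([ps],):
    print(fit("square",(462,-412),pics,yaws=np.arange(-20,20,4)))
r=fit("square",(593.7,157.1),[pt],z=18,yaws=np.arange(-2,22,4),span=8);print(r)
overlay(ps,[("square",r[0],18),("tray",(526.3,112.9,np.radians(9.9)),0),("square",(462,-412,np.radians(-7.4)),0)],(190,150,390,350),4,"pics/s2.png")
overlay(pt,[("square",r[0],18)],(160,150,300,255),5,"pics/t2c.png")
E
```

```text
at [ 460.8 -413.1  226.8] yaw 82.55 toolz [-0.005  0.02  -1.   ] open 0.747 F [-0.8  0.7 -0.4]
  turn -0.05 = 1 x -0.05; then shift [1.5, 1.0, -3.2] = 1 x [1.5, 1.0, -3.2]; q6 now 0.96, after 0.97
  tool-lateral of straight up/down per mm of world z: [-0.019  0.008  1.   ]
(array([ 4.60970828e+02, -4.13016665e+02, -8.84420563e-02]), np.float64(-95.44776619912474))
(array([5.94416510e+02, 1.56777976e+02, 1.88561027e-01]), np.float64(-92.71476732155963))
```

View pics/s2.png

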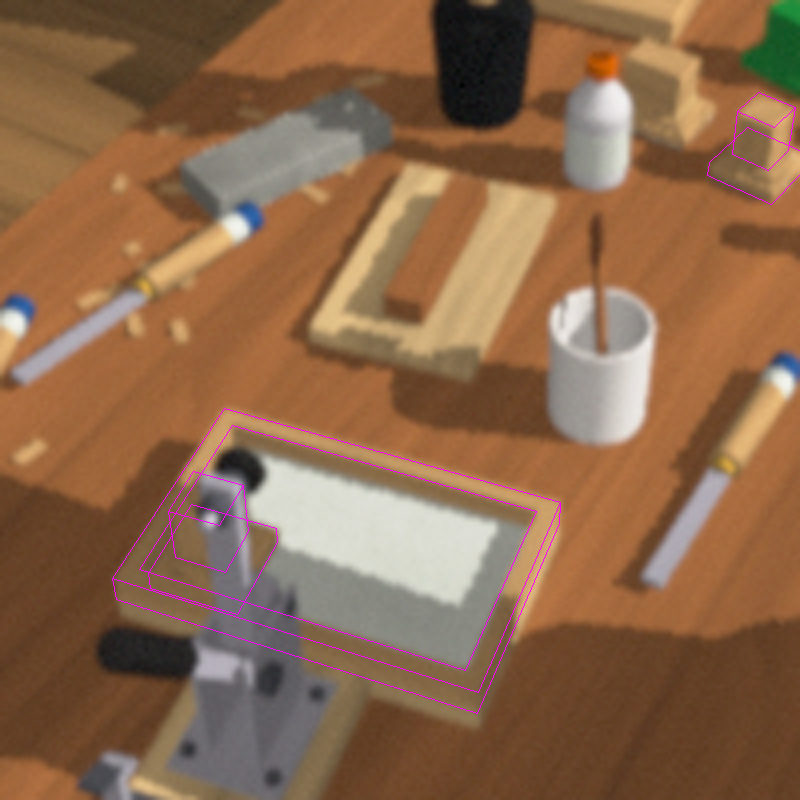

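View pics/t2c.png

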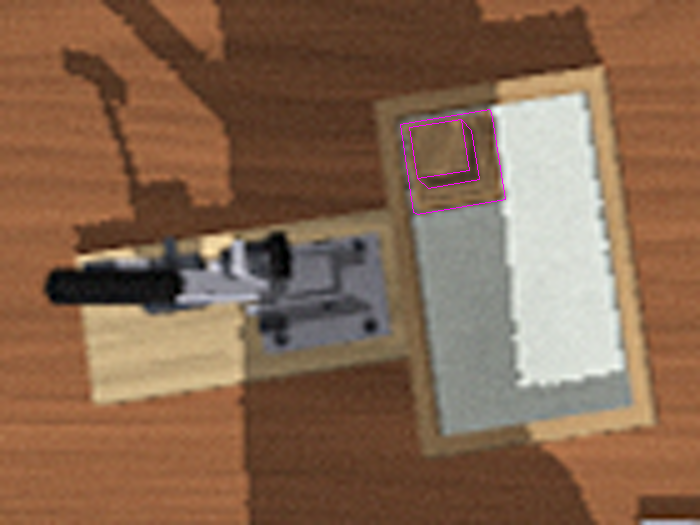

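Call:
move_arm(
  moves=[
    [-2.5,2,40,0],
    [0,0,40,0],
    [0,0,40,0],
    [0,0,35,0],
    [0,0,25,0],
    [0,0,0,0],
    [0,0,0,0],
  ],
)

```text
clock: 14.45
tool_pos: [462.9, -411.0, 48.7]
tool_rot: [0.75, 0.661, 0.005, -0.009]
ft_force: [-0.0, -0.3, 0.9]
opening: 0.749
```

```bash
python3 -c "
from h import *
plan(461.8,-412,28,82.6)"
```

```text
at [ 462.9 -411.    48.7] yaw 82.75 toolz [-0.004  0.019 -1.   ] open 0.749 F [-0.  -0.3  0.9]
  turn 0.15 = 1 x 0.15; then shift [-1.5, -0.8, 20.7] = 1 x [-1.5, -0.8, 20.7]; q6 now 0.97, after 0.97
  tool-lateral of straight up/down per mm of world z: [-0.018  0.007  1.   ]
```

Call:
move_arm(
  moves=[
    [-1.5,-0.8,20.5,0],
    [0,0,0,0],
    [0,0,0,0],
  ],
)

```text
clock: 14.75
tool_pos: [462.0, -413.1, 29.1]
tool_rot: [0.751, 0.661, 0.005, -0.008]
ft_force: [0.2, -0.3, 0.1]
opening: 0.751
```

Call:
move_arm(
  moves=[
    [0,0,0,0],
    [0,0,0,0],
    [0,0,0,0],
    [0,0,0,0],
    [0,0,0,0],
    [0,0,-20,0],
    [0,0,-35,0],
    [0,0,-40,0],
    [0,0,-40,0],
    [0,0,-40,0],
    [0,0,-12,0],
    [0,0,0,0],
  ],
  jaw=1,
)

```text
clock: 15.95
tool_pos: [462.9, -417.2, 216.9]
tool_rot: [0.751, 0.66, 0.005, -0.006]
ft_force: [-0.2, -0.3, -1.8]
opening: 0.39
```

```bash
python3 -c "
from h import *
plan(447.9,131.7,215,99.9)"
```

```text
at [ 462.9 -417.2  216.9] yaw 82.67 toolz [-0.001  0.016 -1.   ] open 0.39 F [-0.2 -0.3 -1.8]
  turn -17.23 = 3 x -5.74; then shift [543.2, 79.6, 10.6] = 14 x [38.8, 5.7, 0.8]; q6 now 0.96, after 1.68
  tool-lateral of straight up/down per mm of world z: [-0.016 -0.002  1.   ]
```

Call:
move_arm(
  moves=[
    [0,0,0,-5.7],
    [0,0,0,-5.7],
    [0,0,0,-5.8],
    [38.8,5.7,0,0],
    [38.8,5.7,0,0],
    [38.8,5.7,0,0],
    [38.8,5.7,0,0],
    [38.8,5.7,0,0],
    [38.8,5.7,1.5,0],
    [38.8,5.7,1.5,0],
    [38.8,5.7,1.5,0],
    [38.8,5.7,1.5,0],
    [38.8,5.7,1.5,0],
    [38.8,5.7,1.5,0],
    [38.8,5.7,1.5,0],
    [38.8,5.7,0,0],
    [38.8,5.7,0,0],
    [0,0,0,0],
    [0,0,0,0],
  ],
)

```text
clock: 17.85
tool_pos: [446.5, 133.0, 212.8]
tool_rot: [0.643, 0.766, 0.005, -0.008]
ft_force: [-0.2, -0.7, -0.2]
opening: 0.395
```

```bash
python3 -c "
from h import *
plan(447.9,130.9,46.5,99.9)"
```

```text
at [446.5 133.  212.8] yaw 100.01 toolz [-0.007  0.018 -1.   ] open 0.395 F [-0.2 -0.7 -0.2]
  turn 0.11 = 1 x 0.11; then shift [-5.4, 1.6, 166.2] = 4 x [-1.4, 0.4, 41.6]; q6 now 1.67, after 1.68
  tool-lateral of straight up/down per mm of world z: [-0.019  0.004  1.   ]
```

Call:
move_arm(
  moves=[
    [-5,0.5,35,0],
    [0,0,35,0],
    [0,0,35,0],
    [0,0,30,0],
    [0,0,14,0],
    [0,0,0,0],
    [0,0,0,0],
    [0,0,0,0],
  ],
)

```text
clock: 18.65
tool_pos: [449.0, 130.1, 66.1]
tool_rot: [0.644, 0.765, 0.006, -0.007]
ft_force: [0.1, -0.6, -0.3]
opening: 0.394
```

```bash
python3 -c "
from h import *
plan(447.9,130.9,46.5,99.9)"
```

```text
at [449.  130.1  66.1] yaw 99.83 toolz [-0.003  0.019 -1.   ] open 0.394 F [ 0.1 -0.6 -0.3]
  turn -0.07 = 1 x -0.07; then shift [0.6, -0.9, 19.6] = 1 x [0.6, -0.9, 19.6]; q6 now 1.67, after 1.68
  tool-lateral of straight up/down per mm of world z: [-0.019 -0.     1.   ]
```

Call:
move_arm(
  moves=[
    [0.6,-0.9,11,0],
    [0,0,8,0],
    [0,0,0,0],
    [0,0,0,0],
  ],
)

```text
clock: 19.05
tool_pos: [447.7, 130.8, 46.3]
tool_rot: [0.644, 0.765, 0.006, -0.007]
ft_force: [2.0, -4.1, -2.0]
opening: 0.395
```

Call:
move_arm(
  moves=[
    [0,0,0,0],
    [0,0,0,0],
    [0,0,0,0],
    [0,0,0,0],
  ],
  jaw=-0.15,
)

```text
clock: 19.45
tool_pos: [447.2, 131.4, 46.4]
tool_rot: [0.643, 0.765, 0.006, -0.008]
ft_force: [0.5, 0.9, 0.6]
opening: 0.574
```

Call:
move_arm(
  moves=[
    [0,0,-20,0],
    [0,0,-35,0],
    [0,0,-40,0],
    [0,0,-40,0],
    [0,0,-28,0],
    [0,0,0,0],
  ],
)

```text
clock: 20.05
tool_pos: [449.8, 128.8, 213.1]
tool_rot: [0.644, 0.765, 0.009, -0.006]
ft_force: [0.6, 0.2, -0.7]
opening: 0.575
```

```bash
python3 -c "
from h import *
plan(361.9,-360.8,225,90)"
```

```text
at [449.8 128.8 213.1] yaw 99.89 toolz [ 0.002  0.021 -1.   ] open 0.575 F [ 0.6  0.2 -0.7]
  turn 9.89 = 2 x 4.94; then shift [-489.2, -87.9, -22.3] = 12 x [-40.8, -7.3, -1.9]; q6 now 1.66, after 0.79
  tool-lateral of straight up/down per mm of world z: [-0.021 -0.002  1.   ]
```

Call:
move_arm(
  moves=[
    [0,0,0,5],
    [0,0,0,5],
    [-40.8,-7.3,-1.9,0],
    [-40.8,-7.3,-1.9,0],
    [-40.8,-7.3,-1.9,0],
    [-40.8,-7.3,-1.9,0],
    [-40.8,-7.3,-1.9,0],
    [-40.8,-7.3,-1.9,0],
    [-40.8,-7.3,-1.9,0],
    [-40.8,-7.3,-1.9,0],
    [-40.8,-7.3,-1.9,0],
    [-40.8,-7.3,-1.9,0],
    [-40.8,-7.3,-1.9,0],
    [-40.8,-7.3,-1.9,0],
    [0,0,0,0],
    [0,0,0,0],
  ],
  jaw=-0.5,
)

```text
clock: 21.65
tool_pos: [358.7, -361.9, 222.1]
tool_rot: [0.709, 0.706, 0.005, -0.009]
ft_force: [-0.1, 0.7, -0.2]
opening: 0.749
```

```bash
python3 - <<'E'
from fit import *
pt=eyes.camera("top");ps=eyes.camera("side")
print(fit("round",(362,-361),[ps],yaws=[0],span=16))
r=fit("square",(447.9,131.7),[pt],z=18,yaws=np.arange(-2,22,4),span=8);print(r)
o=fit("oblong",(567,-436.5),[pt],yaws=np.arange(-20,21,4),span=16);print(o)
overlay(pt,[("square",r[0],18)],(160,150,300,255),5,"pics/t3c.png")
overlay(ps,[("round",(361.9,-360.8,0),0),("oblong",o[0],0)],(260,110,460,290),4,"pics/s3.png")
plan(361.9,-360.8,28,90)
E
```

```text
(array([ 3.62024308e+02, -3.61219793e+02,  1.08027443e-01]), np.float64(-81.57447035959916))
(array([4.55500333e+02, 1.31653312e+02, 3.55804498e-01]), np.float64(-85.13357551875666))
(array([ 5.67496241e+02, -4.36384261e+02, -8.02586414e-02]), np.float64(-163.67725663890815))
at [ 359.2 -360.6  222.6] yaw 89.89 toolz [-0.005  0.02  -1.   ] open 0.749 F [-0.   0.9 -0.1]
  turn -0.11 = 1 x -0.11; then shift [-4.1, 3.7, 194.6] = 5 x [-0.8, 0.7, 38.9]; q6 now 0.78, after 0.79
  tool-lateral of straight up/down per mm of world z: [-0.02   0.005  1.   ]
```

View pics/t3c.png

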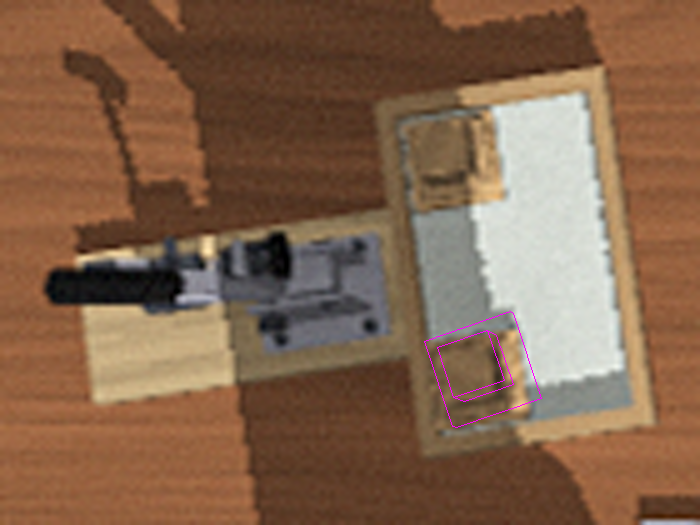

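View pics/s3.png

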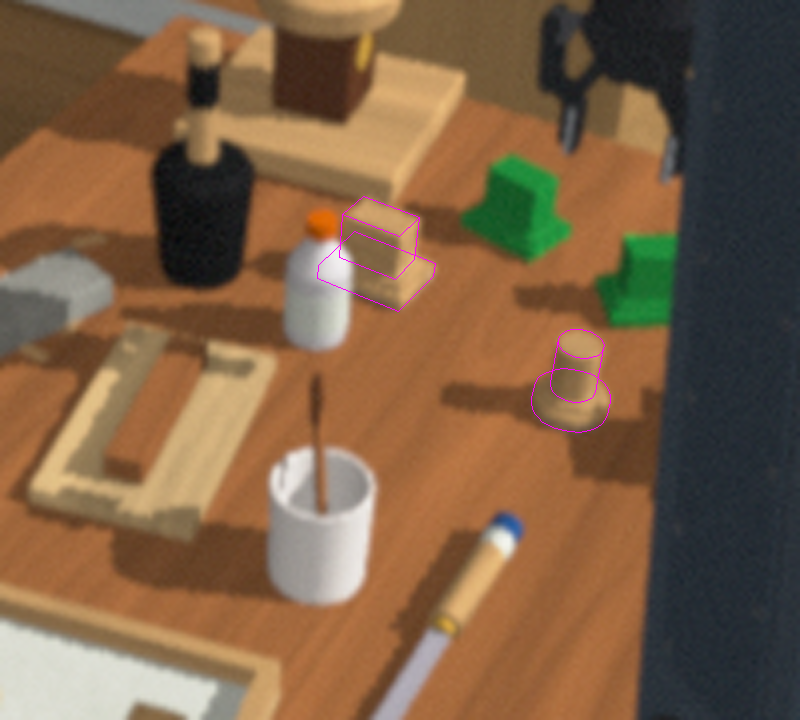

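The top crop shows both squares in their slots (the second fit was misled by shadow, the pixels show it at ~(256,226)); round and oblong are unmoved.

Call:
move_arm(
  moves=[
    [-4,2.5,40,0],
    [0,0,40,0],
    [0,0,40,0],
    [0,0,35,0],
    [0,0,20,0],
    [0,0,0,0],
    [0,0,0,0],
  ],
)

```text
clock: 22.45
tool_pos: [361.5, -361.5, 48.8]
tool_rot: [0.707, 0.707, 0.005, -0.008]
ft_force: [0.1, -0.4, 0.1]
opening: 0.748
```

```bash
python3 -c "
from h import *
plan(361.9,-360.8,28.5,90)"
```

```text
at [ 361.5 -361.5   48.8] yaw 89.96 toolz [-0.004  0.019 -1.   ] open 0.748 F [ 0.1 -0.4  0.1]
  turn -0.04 = 1 x -0.04; then shift [0.3, 0.5, 20.3] = 1 x [0.3, 0.5, 20.3]; q6 now 0.78, after 0.79
  tool-lateral of straight up/down per mm of world z: [-0.019  0.004  1.   ]
```

Call:
move_arm(
  moves=[
    [0.6,0.5,20.3,0],
    [0,0,0,0],
    [0,0,0,0],
  ],
)

```text
clock: 22.75
tool_pos: [362.0, -361.5, 29.2]
tool_rot: [0.708, 0.706, 0.005, -0.008]
ft_force: [0.4, 0.3, -0.2]
opening: 0.746
```

Call:
move_arm(
  moves=[
    [0,0,0,0],
    [0,0,0,0],
    [0,0,0,0],
    [0,0,0,0],
    [0,0,0,0],
    [0,0,-20,0],
    [0,0,-35,0],
    [0,0,-40,0],
    [0,0,-40,0],
    [0,0,-40,0],
    [0,0,-12,0],
    [0,0,0,0],
  ],
  jaw=1,
)

```text
clock: 23.95
tool_pos: [363.0, -365.6, 217.0]
tool_rot: [0.708, 0.706, 0.005, -0.006]
ft_force: [0.4, -0.5, -0.3]
opening: 0.396
```

```bash
python3 -c "
from h import *
plan(604.7,94.1,215,99.9)"
```

```text
at [ 363.  -365.6  217. ] yaw 89.87 toolz [-0.001  0.016 -1.   ] open 0.396 F [ 0.4 -0.5 -0.3]
  turn -10.03 = 2 x -5.02; then shift [411.2, 317.2, 8.9] = 13 x [31.6, 24.4, 0.7]; q6 now 0.78, after 1.55
  tool-lateral of straight up/down per mm of world z: [-0.016 -0.001  1.   ]
```

Call:
move_arm(
  moves=[
    [0,0,0,-5],
    [0,0,0,-5],
    [31.6,24.4,0.7,0],
    [31.6,24.4,0.7,0],
    [31.6,24.4,0.7,0],
    [31.6,24.4,0.7,0],
    [31.6,24.4,0.7,0],
    [31.6,24.4,0.7,0],
    [31.6,24.4,0.7,0],
    [31.6,24.4,0.7,0],
    [31.6,24.4,0.7,0],
    [31.6,24.4,0.7,0],
    [31.6,24.4,0.7,0],
    [31.6,24.4,0.7,0],
    [31.6,24.4,0.7,0],
    [0,0,0,0],
    [0,0,0,0],
  ],
)

```text
clock: 25.65
tool_pos: [603.6, 95.1, 211.0]
tool_rot: [0.643, 0.766, 0.004, -0.009]
ft_force: [0.6, 0.7, -1.2]
opening: 0.394
```

```bash
python3 -c "
from h import *
plan(604.7,93.5,47.2,99.9)"
```

```text
at [603.6  95.1 211. ] yaw 99.97 toolz [-0.008  0.018 -1.   ] open 0.394 F [ 0.6  0.7 -1.2]
  turn 0.07 = 1 x 0.07; then shift [-4.9, 1.6, 163.8] = 4 x [-1.2, 0.4, 40.9]; q6 now 1.54, after 1.55
  tool-lateral of straight up/down per mm of world z: [-0.019  0.005  1.   ]
```

Call:
move_arm(
  moves=[
    [-4.5,0.7,35,0],
    [0,0,35,0],
    [0,0,35,0],
    [0,0,28,0],
    [0,0,14,0],
    [0,0,0,0],
    [0,0,0,0],
    [0,0,0,0],
  ],
)

```text
clock: 26.45
tool_pos: [605.7, 92.4, 67.5]
tool_rot: [0.644, 0.765, 0.006, -0.007]
ft_force: [0.6, -0.4, -0.8]
opening: 0.397
```

```bash
python3 -c "
from h import *
plan(604.7,93.5,47.5,99.9)"
```

```text
at [605.7  92.4  67.5] yaw 99.84 toolz [-0.003  0.019 -1.   ] open 0.397 F [ 0.6 -0.4 -0.8]
  turn -0.06 = 1 x -0.06; then shift [0.9, -0.8, 20.0] = 1 x [0.9, -0.8, 20.0]; q6 now 1.54, after 1.55
  tool-lateral of straight up/down per mm of world z: [-0.019 -0.001  1.   ]
```

Call:
move_arm(
  moves=[
    [0.9,-0.8,12,0],
    [0,0,7.5,0],
    [0,0,0,0],
    [0,0,0,0],
  ],
)

```text
clock: 26.85
tool_pos: [603.8, 94.0, 46.4]
tool_rot: [0.644, 0.765, 0.006, -0.008]
ft_force: [0.5, 0.5, 0.0]
opening: 0.391
```

Call:
move_arm(
  moves=[
    [0,0,0,0],
    [0,0,0,0],
    [0,0,0,0],
    [0,0,0,0],
  ],
  jaw=-0.15,
)

```text
clock: 27.25
tool_pos: [604.1, 94.0, 46.9]
tool_rot: [0.644, 0.765, 0.006, -0.008]
ft_force: [0.7, -0.2, -0.0]
opening: 0.571
```

Call:
move_arm(
  moves=[
    [0,0,-20,0],
    [0,0,-35,0],
    [0,0,-40,0],
    [0,0,-40,0],
    [0,0,-28,0],
    [0,0,0,0],
  ],
)

```text
clock: 27.85
tool_pos: [606.8, 91.1, 214.4]
tool_rot: [0.644, 0.765, 0.009, -0.005]
ft_force: [0.9, -0.3, 0.2]
opening: 0.572
```

```bash
python3 -c "
from h import *
plan(567.2,-436.5,225,175.4)
plan(567.2,-436.5,225,-184.6)"
```

```text
at [606.8  91.1 214.4] yaw 99.88 toolz [ 0.003  0.02  -1.   ] open 0.572 F [ 0.9 -0.3  0.2]
  turn -75.52 = 10 x -7.55; then shift [-2.9, -528.8, -21.1] = 13 x [-0.2, -40.7, -1.6]; q6 now 1.54, after -0.58
  tool-lateral of straight up/down per mm of world z: [ 0.001 -0.02   1.   ]
at [606.8  91.1 214.4] yaw 99.88 toolz [ 0.003  0.02  -1.   ] open 0.572 F [ 0.9 -0.3  0.2]
  turn -75.52 = 10 x -7.55; then shift [-2.9, -528.8, -21.1] = 13 x [-0.2, -40.7, -1.6]; q6 now 1.54, after -0.58
  tool-lateral of straight up/down per mm of world z: [ 0.001 -0.02   1.   ]
```

Call:
move_arm(
  moves=[
    [0,0,0,-7.5],
    [0,0,0,-7.5],
    [0,0,0,-7.5],
    [0,0,0,-7.5],
    [0,0,0,-7.5],
    [0,0,0,-7.5],
    [0,0,0,-7.5],
    [0,0,0,-7.5],
    [0,0,0,-7.5],
    [0,0,0,-8],
    [0,-40,-1.6,0],
    [0,-40,-1.6,0],
    [0,-40,-1.6,0],
    [0,-40,-1.6,0],
    [0,-40,-1.6,0],
    [0,-40,-1.6,0],
    [0,-40,-1.6,0],
    [0,-40,-1.6,0],
    [0,-40,-1.6,0],
    [0,-40,-1.6,0],
  ],
  jaw=-0.5,
)

```text
clock: 29.85
tool_pos: [572.0, -309.5, 217.5]
tool_rot: [0.04, 0.999, 0.01, -0.003]
ft_force: [0.6, -0.2, -0.2]
opening: 0.752
```

Call:
move_arm(
  moves=[
    [0,-40,-1,0],
    [0,-40,-1,0],
    [0,-40,0,0],
    [0,0,0,0],
    [0,0,0,0],
    [0,0,0,0],
  ],
)

```text
clock: 30.45
tool_pos: [562.9, -426.8, 217.7]
tool_rot: [0.04, 0.999, 0.01, -0.003]
ft_force: [-0.6, 0.3, -0.3]
opening: 0.747
```

```bash
python3 - <<'E'
from fit import *
plan(567.2,-436.5,28.5,175.4)
ps=eyes.camera("side");pt=eyes.camera("top")
o=fit("oblong",(567,-436.5),[ps],yaws=np.arange(-20,21,4),span=12);print(o)
overlay(ps,[("oblong",(567.2,-436.5,np.radians(-4.6)),0)],(300,60,460,240),4,"pics/s4.png")
crop(pt,(160,150,300,255),5,"pics/t4c.png")
E
```

```text
at [ 562.9 -426.8  217.7] yaw 175.4 toolz [-0.005  0.02  -1.   ] open 0.747 F [-0.6  0.3 -0.3]
  turn 0.00 = 1 x 0.00; then shift [-6.3, -12.9, 189.0] = 5 x [-1.3, -2.6, 37.8]; q6 now -0.57, after -0.58
  tool-lateral of straight up/down per mm of world z: [-0.006 -0.019  1.   ]
(array([ 5.65817826e+02, -4.35645382e+02, -1.58429840e-01]), np.float64(-104.3558616361776))
```

View pics/s4.png

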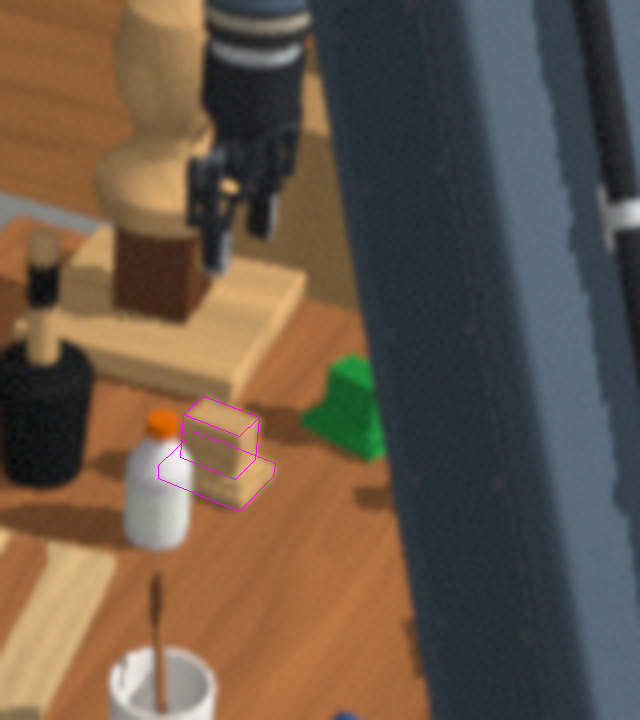

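View pics/t4c.png

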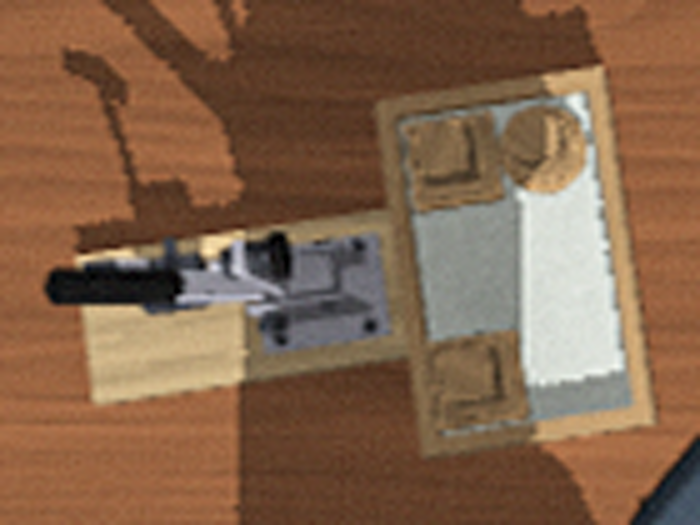

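Call:
move_arm(
  moves=[
    [-5.5,-12.9,10,0],
    [0,0,40,0],
    [0,0,40,0],
    [0,0,40,0],
    [0,0,25,0],
    [0,0,15,0],
    [0,0,0,0],
    [0,0,0,0],
  ],
)

```text
clock: 31.35
tool_pos: [567.0, -437.8, 48.0]
tool_rot: [0.04, 0.999, 0.009, -0.003]
ft_force: [-0.5, 0.2, 0.8]
opening: 0.75
```

```bash
python3 -c "
from h import *
plan(567,-436.5,28.5,175.4)"
```

```text
at [ 567.  -437.8   48. ] yaw 175.41 toolz [-0.004  0.019 -1.   ] open 0.75 F [-0.5  0.2  0.8]
  turn 0.01 = 1 x 0.01; then shift [-0.0, 0.9, 19.6] = 1 x [-0.0, 0.9, 19.6]; q6 now -0.58, after -0.58
  tool-lateral of straight up/down per mm of world z: [-0.006 -0.018  1.   ]
```

Call:
move_arm(
  moves=[
    [0,0.9,19.6,0],
    [0,0,0,0],
    [0,0,0,0],
  ],
)

```text
clock: 31.65
tool_pos: [567.0, -436.7, 29.5]
tool_rot: [0.04, 0.999, 0.009, -0.002]
ft_force: [-0.1, 0.3, 0.8]
opening: 0.75
```

Call:
move_arm(
  moves=[
    [0,0,0,0],
    [0,0,0,0],
    [0,0,0,0],
    [0,0,0,0],
    [0,0,0,0],
    [0,0,-20,0],
    [0,0,-35,0],
    [0,0,-40,0],
    [0,0,-40,0],
    [0,0,-40,0],
    [0,0,-12,0],
    [0,0,0,0],
  ],
  jaw=1,
)

```text
clock: 32.85
tool_pos: [568.2, -440.7, 218.2]
tool_rot: [0.04, 0.999, 0.008, -0.001]
ft_force: [0.8, 0.4, -1.4]
opening: 0.391
```

```bash
python3 -c "
from h import *
plan(468.8,70.4,215,189.9)"
```

```text
at [ 568.2 -440.7  218.2] yaw 175.37 toolz [-0.001  0.016 -1.   ] open 0.391 F [ 0.8  0.4 -1.4]
  turn -14.53 = 2 x -7.26; then shift [10.1, 520.5, 11.4] = 13 x [0.8, 40.0, 0.9]; q6 now -0.58, after -0.02
  tool-lateral of straight up/down per mm of world z: [ 0.002 -0.016  1.   ]
```

Call:
move_arm(
  moves=[
    [0,0,0,-7.3],
    [0,0,0,-7.2],
    [0.8,40,0.5,0],
    [0.8,40,0.5,0],
    [0.8,40,0.5,0],
    [0.8,40,0.5,0],
    [0.8,40,0.5,0],
    [0.8,40,0.5,0],
    [0.8,40,0.5,0],
    [0.8,40,0.5,0],
    [0.8,40,0.5,0],
    [0.8,40,0.5,0],
    [0.8,40,0.5,0],
    [0.8,40,0.5,0],
    [0.8,40,0.5,0],
    [0,0,0,0],
    [0,0,0,0],
  ],
)

```text
clock: 34.55
tool_pos: [467.1, 71.2, 217.8]
tool_rot: [-0.087, 0.996, 0.009, -0.002]
ft_force: [-1.1, -0.3, -1.0]
opening: 0.387
```

```bash
python3 -c "
from h import *
plan(468.8,70.4,47.7,189.9)"
```

```text
at [467.1  71.2 217.8] yaw -169.98 toolz [-0.006  0.018 -1.   ] open 0.387 F [-1.1 -0.3 -1. ]
  turn 0.12 = 1 x 0.12; then shift [-2.0, -4.4, 170.0] = 5 x [-0.4, -0.9, 34.0]; q6 now -0.04, after -0.02
  tool-lateral of straight up/down per mm of world z: [-0.003 -0.019  1.   ]
```

Call:
move_arm(
  moves=[
    [-1,-4,38,0.1],
    [0,0,38,0],
    [0,0,38,0],
    [0,0,28,0],
    [0,0,10,0],
    [0,0,0,0],
    [0,0,0,0],
    [0,0,0,0],
  ],
)

```text
clock: 35.35
tool_pos: [470.2, 69.5, 68.2]
tool_rot: [-0.085, 0.996, 0.01, -0.0]
ft_force: [-0.6, 0.1, -1.7]
opening: 0.386
```

```bash
python3 -c "
from h import *
plan(468.8,70.4,48,189.9)"
```

```text
at [470.2  69.5  68.2] yaw -170.25 toolz [-0.002  0.019 -1.   ] open 0.386 F [-0.6  0.1 -1.7]
  turn -0.15 = 1 x -0.15; then shift [1.3, 0.8, 20.2] = 1 x [1.3, 0.8, 20.2]; q6 now -0.04, after -0.02
  tool-lateral of straight up/down per mm of world z: [ 0.001 -0.019  1.   ]
```

Call:
move_arm(
  moves=[
    [1.3,0.8,12,0],
    [0,0,8,0],
    [0,0,0,0],
    [0,0,0,0],
  ],
)

```text
clock: 35.75
tool_pos: [467.9, 70.6, 47.4]
tool_rot: [-0.085, 0.996, 0.01, -0.001]
ft_force: [-0.4, 0.6, -0.9]
opening: 0.389
```

Call:
move_arm(
  moves=[
    [0,0,0,0],
    [0,0,0,0],
    [0,0,0,0],
    [0,0,0,0],
  ],
  jaw=-0.15,
)

```text
clock: 36.15
tool_pos: [467.6, 70.6, 47.0]
tool_rot: [-0.085, 0.996, 0.01, -0.001]
ft_force: [0.6, 0.9, 0.4]
opening: 0.575
```

Call:
move_arm(
  moves=[
    [0,0,-20,0],
    [0,0,-35,0],
    [0,0,-40,0],
    [0,0,-40,0],
    [0,0,-20,0],
    [0,0,0,0],
  ],
)

```text
clock: 36.75
tool_pos: [469.8, 67.8, 204.9]
tool_rot: [-0.085, 0.996, 0.01, 0.001]
ft_force: [-0.4, 0.2, -0.4]
opening: 0.572
```

```bash
python3 -c "
from h import *
plan(626,-170.5,200,101.2)"
```

```text
at [469.8  67.8 204.9] yaw -170.23 toolz [ 0.001  0.02  -1.   ] open 0.572 F [-0.4  0.2 -0.4]
  turn 88.57 = 12 x 7.38; then shift [-264.2, 106.9, 0.4] = 7 x [-37.7, 15.3, 0.1]; q6 now -0.04, after 1.11
  tool-lateral of straight up/down per mm of world z: [-0.019 -0.005  1.   ]
```

Call:
move_arm(
  moves=[
    [0,0,0,7.4],
    [0,0,0,7.4],
    [0,0,0,7.4],
    [0,0,0,7.4],
    [0,0,0,7.4],
    [0,0,0,7.4],
    [0,0,0,7.4],
    [0,0,0,7.4],
    [0,0,0,7.4],
    [0,0,0,7.4],
    [0,0,0,7.4],
    [0,0,0,7.2],
    [-37.7,15.3,0,0],
    [-37.7,15.3,0,0],
    [-37.7,15.3,0,0],
    [-37.7,15.3,0,0],
    [-37.7,15.3,0,0],
    [-37.7,15.3,0,0],
    [-37.7,15.3,0,0],
    [0,0,0,0],
  ],
  jaw=-0.5,
)

```text
clock: 38.75
tool_pos: [625.8, -174.3, 193.8]
tool_rot: [0.636, 0.771, 0.005, -0.008]
ft_force: [0.6, -0.9, -0.4]
opening: 0.75
```

```bash
python3 - <<'E'
from fit import *
plan(626,-170.5,200,101.2)
ps=eyes.camera("side");pt=eyes.camera("top")
its=[("square",(594.4,156.8,np.radians(9.9)),18),("square",(448,131.7,np.radians(9.9)),18),("round",(604.3,94.3,0),18),("oblong",(468.3,70.6,np.radians(9.9)),18),("board",(626,-170.5,np.radians(101.2)),0)]
o=fit("oblong",(468,70),[pt,ps],z=18,yaws=np.arange(0,21,4),span=8);print(o)
o=fit("round",(604,94),[pt,ps],z=18,yaws=[0],span=8);print(o)
o=fit("board",(626,-170.5),[ps],z=0,yaws=np.arange(91,110,3),span=12);print(o)
overlay(pt,its,(160,140,300,255),5,"pics/t5.png")
overlay(ps,its,(190,170,390,340),4,"pics/s5.png")
E
```

```text
at [ 625.8 -174.3  193.8] yaw 100.98 toolz [-0.006  0.018 -1.   ] open 0.75 F [ 0.6 -0.9 -0.4]
  turn -0.22 = 1 x -0.22; then shift [3.8, 0.9, -6.1] = 1 x [3.8, 0.9, -6.1]; q6 now 1.10, after 1.11
  tool-lateral of straight up/down per mm of world z: [-0.019  0.002  1.   ]
(array([4.67177420e+02, 6.96090769e+01, 1.62094685e-01]), np.float64(-182.7234835235876))
(array([6.04194836e+02, 9.66687135e+01, 1.22078413e-01]), np.float64(-189.63546269765857))
(array([ 625.52702499, -172.65739287,    1.75926369]), np.float64(-138.46835648907464))
```

View pics/t5.png

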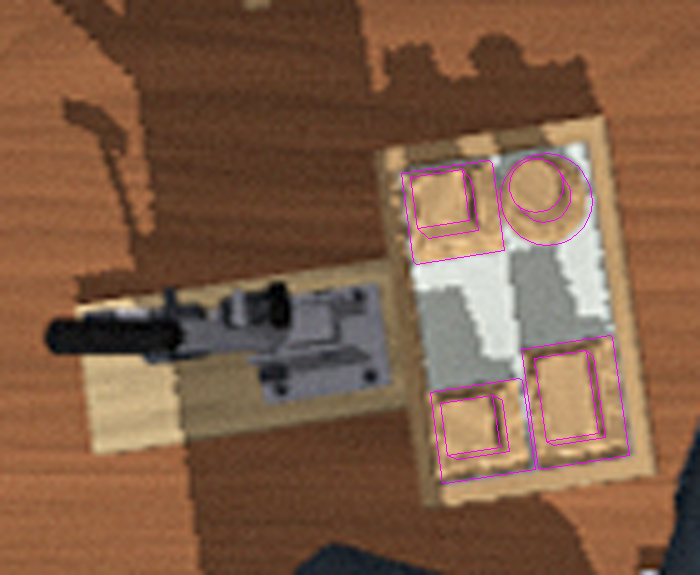

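View pics/s5.png

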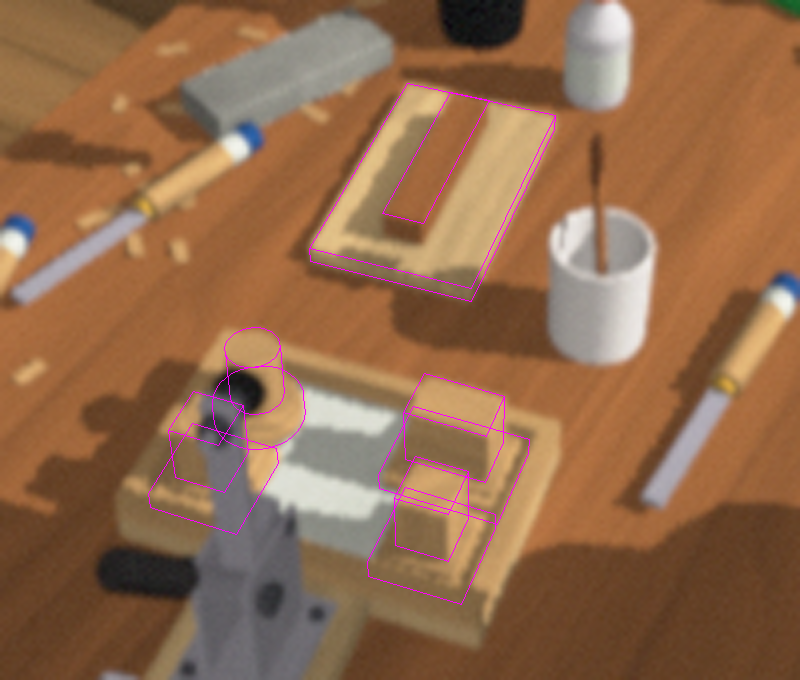

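Call:
move_arm(
  moves=[
    [0.5,1,35,-0.2],
    [0,0,35,0],
    [0,0,35,0],
    [0,0,25,0],
    [0,0,15,0],
    [0,0,0,0],
    [0,0,0,0],
  ],
)

```text
clock: 39.55
tool_pos: [624.3, -166.1, 52.2]
tool_rot: [0.633, 0.774, 0.006, -0.008]
ft_force: [-0.4, -0.3, -0.0]
opening: 0.754
```

```bash
python3 -c "
from h import *
plan(626,-170.5,17,101.2)"
```

```text
at [ 624.3 -166.1   52.2] yaw 101.43 toolz [-0.005  0.019 -1.   ] open 0.754 F [-0.4 -0.3 -0. ]
  turn 0.23 = 1 x 0.23; then shift [-5.3, 0.9, 35.1] = 1 x [-5.3, 0.9, 35.1]; q6 now 1.10, after 1.11
  tool-lateral of straight up/down per mm of world z: [-0.02   0.001  1.   ]
```

Call:
move_arm(
  moves=[
    [-5.3,0.9,10,0.2],
    [0,0,15,0],
    [0,0,8,0],
    [0,0,0,0],
    [0,0,0,0],
    [0,0,0,0],
  ],
)

```text
clock: 40.15
tool_pos: [626.9, -171.6, 19.4]
tool_rot: [0.635, 0.773, 0.006, -0.007]
ft_force: [0.3, 0.3, 0.8]
opening: 0.75
```

```bash
python3 -c "
from h import *
plan(626,-170.5,17,101.2)"
```

```text
at [ 626.9 -171.6   19.4] yaw 101.17 toolz [-0.003  0.019 -1.   ] open 0.75 F [0.3 0.3 0.8]
  turn -0.03 = 1 x -0.03; then shift [1.2, -0.7, 2.4] = 1 x [1.2, -0.7, 2.4]; q6 now 1.10, after 1.11
  tool-lateral of straight up/down per mm of world z: [-0.019 -0.     1.   ]
```

Call:
move_arm(
  moves=[
    [1.2,-0.7,2.2,0],
    [0,0,0,0],
    [0,0,0,0],
  ],
)

```text
clock: 40.45
tool_pos: [625.5, -170.3, 16.6]
tool_rot: [0.635, 0.773, 0.006, -0.008]
ft_force: [-0.0, -0.3, 0.2]
opening: 0.753
```

Call:
move_arm(
  moves=[
    [0,0,0,0],
    [0,0,0,0],
    [0,0,0,0],
    [0,0,0,0],
    [0,0,0,0],
    [0,0,0,0],
    [0,0,-15,0],
    [0,0,-30,0],
    [0,0,-35,0],
    [0,0,-35,0],
    [0,0,-35,0],
    [0,0,-30,0],
    [0,0,0,0],
    [0,0,0,0],
  ],
  jaw=1,
)

```text
clock: 41.85
tool_pos: [626.1, -173.7, 195.6]
tool_rot: [0.635, 0.773, 0.006, -0.008]
ft_force: [-1.0, -0.1, -4.2]
opening: 0.361
```

```bash
python3 - <<'E'
from fit import *
plan(526.3,112.9,195,189.9)
ps=eyes.camera("side"); crop(ps,(220,60,380,240),4,"pics/s6.png")
E
```

```text
at [ 626.1 -173.7  195.6] yaw 101.17 toolz [-0.005  0.019 -1.   ] open 0.361 F [-1.  -0.1 -4.2]
  turn -88.73 = 12 x -7.39; then shift [49.0, 299.4, 6.5] = 8 x [6.1, 37.4, 0.8]; q6 now 1.10, after 0.04
  tool-lateral of straight up/down per mm of world z: [-0.002 -0.02   1.   ]
```

View pics/s6.png

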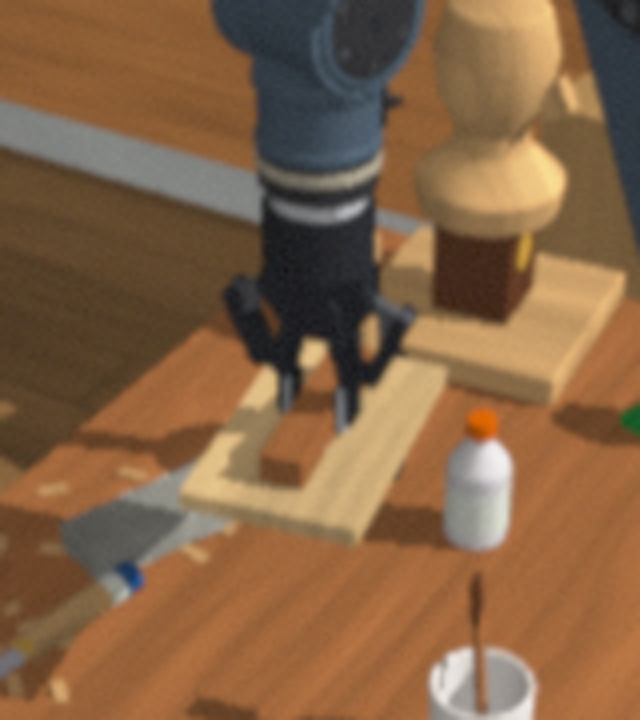

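Call:
move_arm(
  moves=[
    [0,0,0,-7.4],
    [0,0,0,-7.4],
    [0,0,0,-7.4],
    [0,0,0,-7.4],
    [0,0,0,-7.4],
    [0,0,0,-7.4],
    [0,0,0,-7.4],
    [0,0,0,-7.4],
    [0,0,0,-7.4],
    [0,0,0,-7.4],
    [0,0,0,-7.4],
    [0,0,0,-7.3],
    [6,36,0,0],
    [6,36,0,0],
    [6,36,0,0],
    [6,36,0,0],
    [6,36,0,0],
    [6,30,0,0],
    [0,0,0,0],
    [0,0,0,0],
  ],
)

```text
clock: 43.9
tool_pos: [553.8, 27.5, 198.9]
tool_rot: [-0.087, 0.996, 0.009, -0.003]
ft_force: [0.4, 0.5, -4.0]
opening: 0.358
```

```bash
python3 - <<'E'
from fit import *
plan(526.3,112.9,150,189.9)
E
```

```text
at [553.8  27.5 198.9] yaw -170.03 toolz [-0.007  0.018 -1.   ] open 0.358 F [ 0.4  0.5 -4. ]
  turn 0.07 = 1 x 0.07; then shift [12.2, 87.9, 50.6] = 3 x [4.1, 29.3, 16.9]; q6 now -0.13, after 0.04
  tool-lateral of straight up/down per mm of world z: [-0.004 -0.019  1.   ]
```

Call:
move_arm(
  moves=[
    [4,29,10,0],
    [4,29,15,0],
    [3,20,15,0],
    [1,10,8,0],
    [0,0,0,0],
    [0,0,0,0],
    [0,0,0,0],
  ],
)

```text
clock: 44.6
tool_pos: [528.5, 111.5, 154.7]
tool_rot: [-0.085, 0.996, 0.009, -0.001]
ft_force: [0.4, -0.0, -3.6]
opening: 0.357
```

```bash
python3 - <<'E'
from fit import *
plan(526.3,112.9,100,189.9)
pt=eyes.camera("top");ps=eyes.camera("side")
crop(pt,(160,130,320,260),5,"pics/t7.png"); overlay(ps,[("board",(526.3,112.9,np.radians(9.9)),135)],(170,140,370,340),4,"pics/s7.png")
E
```

```text
at [528.5 111.5 154.7] yaw -170.19 toolz [-0.003  0.019 -1.   ] open 0.357 F [ 0.4 -0.  -3.6]
  turn -0.09 = 1 x -0.09; then shift [1.9, 0.7, 54.7] = 2 x [1.0, 0.4, 27.4]; q6 now 0.03, after 0.04
  tool-lateral of straight up/down per mm of world z: [-0.    -0.019  1.   ]
```

View pics/s7.png

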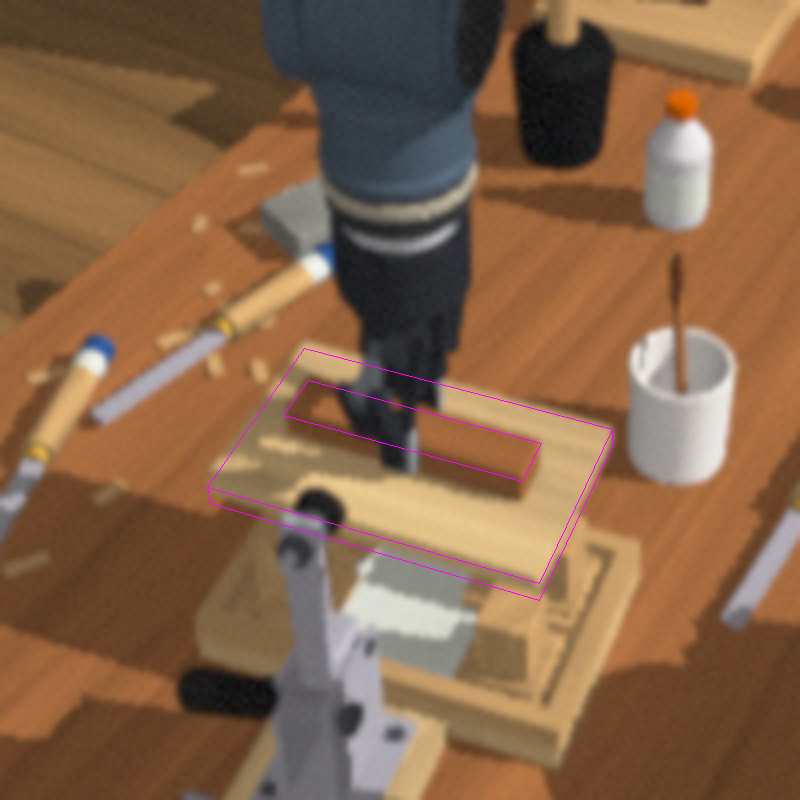

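View pics/t7.png

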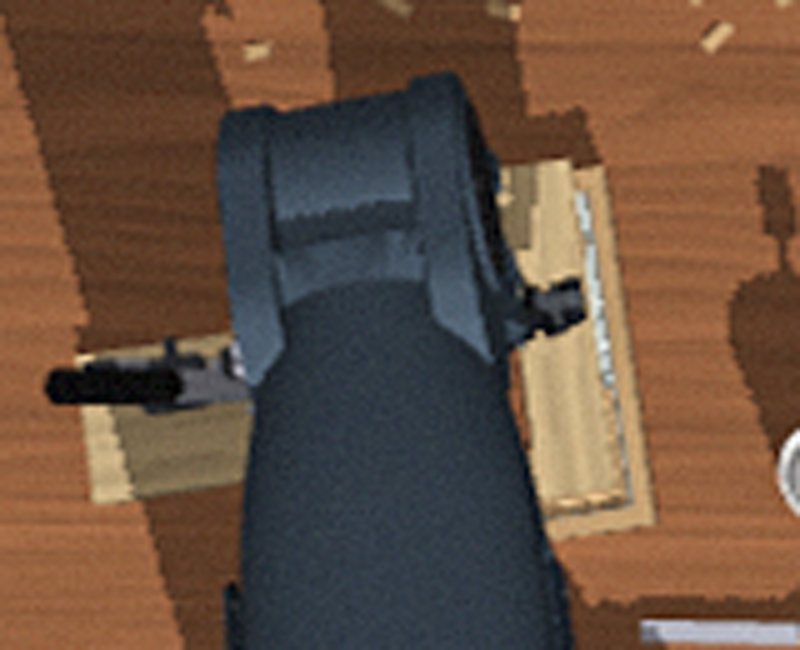

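Call:
move_arm(
  moves=[
    [1.9,0.7,15,0],
    [0,0,15,0],
    [0,0,13,0],
    [0,0,0,0],
    [0,0,0,0],
    [0,0,0,0],
  ],
)

```text
clock: 45.3
tool_pos: [526.2, 113.5, 112.2]
tool_rot: [-0.086, 0.996, 0.01, -0.001]
ft_force: [0.6, 0.1, -3.6]
opening: 0.36
```

```bash
python3 - <<'E'
from fit import *
plan(526.3,112.9,99,189.9)
E
```

```text
at [526.2 113.5 112.2] yaw -170.14 toolz [-0.003  0.019 -1.   ] open 0.36 F [ 0.6  0.1 -3.6]
  turn -0.04 = 1 x -0.04; then shift [0.0, -0.9, 13.2] = 1 x [0.0, -0.9, 13.2]; q6 now 0.03, after 0.04
  tool-lateral of straight up/down per mm of world z: [ 0.    -0.019  1.   ]
```

Call:
move_arm(
  moves=[
    [0,-0.9,4,0],
    [0,0,4,0],
    [0,0,3,0],
    [0,0,0,0],
    [0,0,0,0],
  ],
)

```text
clock: 45.8
tool_pos: [525.8, 112.9, 100.5]
tool_rot: [-0.086, 0.996, 0.009, -0.001]
ft_force: [0.5, -0.0, 1.1]
opening: 0.358
```

```bash
python3 - <<'E'
from fit import *
plan(526.3,112.9,99,189.9)
E
```

```text
at [525.8 112.9 100.5] yaw -170.12 toolz [-0.004  0.019 -1.   ] open 0.358 F [ 0.5 -0.   1.1]
  turn -0.02 = 1 x -0.02; then shift [-0.5, -0.2, 1.5] = 1 x [-0.5, -0.2, 1.5]; q6 now 0.03, after 0.04
  tool-lateral of straight up/down per mm of world z: [-0.001 -0.019  1.   ]
```

Call:
move_arm(
  moves=[
    [0,0,1,0],
    [0,0,0,0],
    [0,0,0,0],
  ],
)

```text
clock: 46.1
tool_pos: [526.1, 113.1, 99.6]
tool_rot: [-0.086, 0.996, 0.01, -0.001]
ft_force: [1.9, -0.1, 4.7]
opening: 0.357
```

Call:
move_arm(
  moves=[
    [0,0,0,0],
    [0,0,0,0],
    [0,0,0,0],
    [0,0,0,0],
    [0,0,0,0],
  ],
  jaw=-0.3,
)

```text
clock: 46.6
tool_pos: [525.5, 113.0, 99.2]
tool_rot: [-0.086, 0.996, 0.01, -0.001]
ft_force: [0.6, 0.4, 1.1]
opening: 0.65
```

Call:
move_arm(
  moves=[
    [0,0,-15,0],
    [0,0,-30,0],
    [0,0,-35,0],
    [0,0,-35,0],
    [0,0,-20,0],
    [0,0,0,0],
  ],
)

```text
clock: 47.2
tool_pos: [527.6, 110.7, 237.3]
tool_rot: [-0.086, 0.996, 0.01, 0.001]
ft_force: [0.8, -0.3, -0.6]
opening: 0.653
```

```bash
python3 - <<'E'
from fit import *
plan(500,-80,290,189.9)
plan(500,-80,290,100)
E
```

```text
at [527.6 110.7 237.3] yaw -170.13 toolz [ 0.001  0.02  -1.   ] open 0.653 F [ 0.8 -0.3 -0.6]
  turn -0.03 = 1 x -0.03; then shift [59.8, -182.0, -56.5] = 5 x [12.0, -36.4, -11.3]; q6 now 0.02, after -0.33
  tool-lateral of straight up/down per mm of world z: [ 0.004 -0.019  1.   ]
at [527.6 110.7 237.3] yaw -170.13 toolz [ 0.001  0.02  -1.   ] open 0.653 F [ 0.8 -0.3 -0.6]
  turn 89.87 = 12 x 7.49; then shift [-181.9, -60.1, -56.5] = 5 x [-36.4, -12.0, -11.3]; q6 now 0.02, after 1.24
  tool-lateral of straight up/down per mm of world z: [-0.019 -0.004  1.   ]
```

Call:
move_arm(
  moves=[
    [0,0,-30,0],
    [0,0,-33,0],
    [0,0,0,7.5],
    [0,0,0,7.5],
    [0,0,0,7.5],
    [0,0,0,7.5],
    [0,0,0,7.5],
    [0,0,0,7.5],
    [0,0,0,7.5],
    [0,0,0,7.5],
    [0,0,0,7.5],
    [0,0,0,7.5],
    [0,0,0,7.5],
    [0,0,0,7.4],
    [0,0,0,0],
    [0,0,0,0],
  ],
  jaw=1,
)

```text
clock: 48.8
tool_pos: [526.3, 109.2, 296.5]
tool_rot: [0.641, 0.767, 0.005, -0.008]
ft_force: [-0.0, -0.6, -0.3]
opening: -0.001
```

```bash
python3 - <<'E'
from fit import *
plan(489.9,321.2,300,99.9)
ps=eyes.camera("side")
b=fit("board",(526.3,112.9),[ps],z=82,yaws=np.arange(2,18,3),span=8);print(b)
overlay(ps,[("board",(526.3,112.9,np.radians(9.9)),82)],(170,140,370,340),4,"pics/s8.png")
E
```

```text
at [526.3 109.2 296.5] yaw 100.19 toolz [-0.005  0.019 -1.   ] open -0.001 F [-0.  -0.6 -0.3]
  turn 0.29 = 1 x 0.29; then shift [215.1, 0.6, 0.7] = 6 x [35.9, 0.1, 0.1]; q6 now 1.59, after 1.98
  tool-lateral of straight up/down per mm of world z: [-0.019  0.002  1.   ]
(array([5.24691539e+02, 1.12380932e+02, 1.78082730e-01]), np.float64(-129.29442458062653))
```

View pics/s8.png

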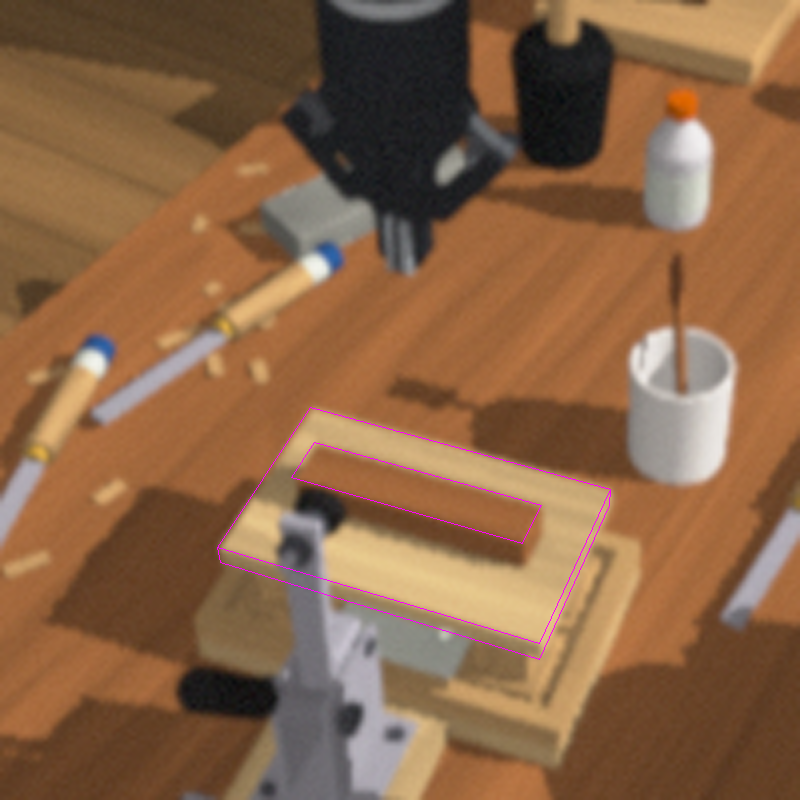

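Call:
move_arm(
  moves=[
    [35.9,0,0,0.3],
    [35.9,0,0,0],
    [35.9,0,0,0],
    [35.9,0,0,0],
    [35.9,0,0,0],
    [35,0.5,0,0],
    [0,0,0,0],
    [0,0,0,0],
    [0,0,0,0],
  ],
)

```text
clock: 49.75
tool_pos: [490.8, 320.0, 301.2]
tool_rot: [0.645, 0.764, 0.006, -0.008]
ft_force: [-0.1, -0.3, 1.2]
opening: -0.001
```

```bash
python3 - <<'E'
from fit import *
plan(489.9,321.2,245,99.9)
ps=eyes.camera("side");pt=eyes.camera("top")
b=fit("board",(526.3,112.9),[pt,ps],z=82,yaws=np.arange(2,18,3),span=8);print(b)
overlay(pt,[("board",b[0],82)],(150,130,310,260),5,"pics/t9.png")
a=np.radians(55);c,s=np.cos(np.radians(9.9)),np.sin(np.radians(9.9))
J=lambda x,y,z:[526.3+c*x-s*y,112.9+s*x+c*y,z]
for n,p in(("t",pt),("s",ps)):
  print(n,[P(p,J(0,150+r*np.cos(a)-11*np.sin(a),100+r*np.sin(a)+11*np.cos(a))).round(1).tolist() for r in(85,130,175)], [ (round(d['p'],2),np.round(d['uv'],1)) for d in eyes.place_of(p,'handle_press')])
f=ps["frame"][140:340,130:330,::-1].copy(); f=cv2.resize(f,None,fx=4,fy=4,interpolation=cv2.INTER_CUBIC)
for r in(85,130,175):
  u=P(ps,J(0,150+r*np.cos(a)-11*np.sin(a),100+r*np.sin(a)+11*np.cos(a)))[0]
  cv2.circle(f,tuple(int(v) for v in (u+.5-[130,140])*4),4,(255,0,255),-1)
cv2.imwrite("pics/s9.png",f)
E
```

```text
at [490.8 320.  301.2] yaw 99.72 toolz [-0.004  0.018 -1.   ] open -0.001 F [-0.1 -0.3  1.2]
  turn -0.18 = 1 x -0.18; then shift [0.3, -0.6, 56.2] = 2 x [0.1, -0.3, 28.1]; q6 now 1.97, after 1.98
  tool-lateral of straight up/down per mm of world z: [-0.019  0.001  1.   ]
(array([5.26112406e+02, 1.12732122e+02, 1.76570214e-01]), np.float64(-298.74467786289176))
t [[[194.2, 206.5]], [[182.2, 206.5]], [[169.6, 206.6]]] [(0.61, array([180.9, 202.5]))]
s [[[234.6, 309.0]], [[226.5, 307.6]], [[217.6, 306.1]]] [(0.69, array([224.1, 307. ])), (0.22, array([274. , 269.4])), (0.19, array([298. , 308.4]))]
```

View pics/s9.png

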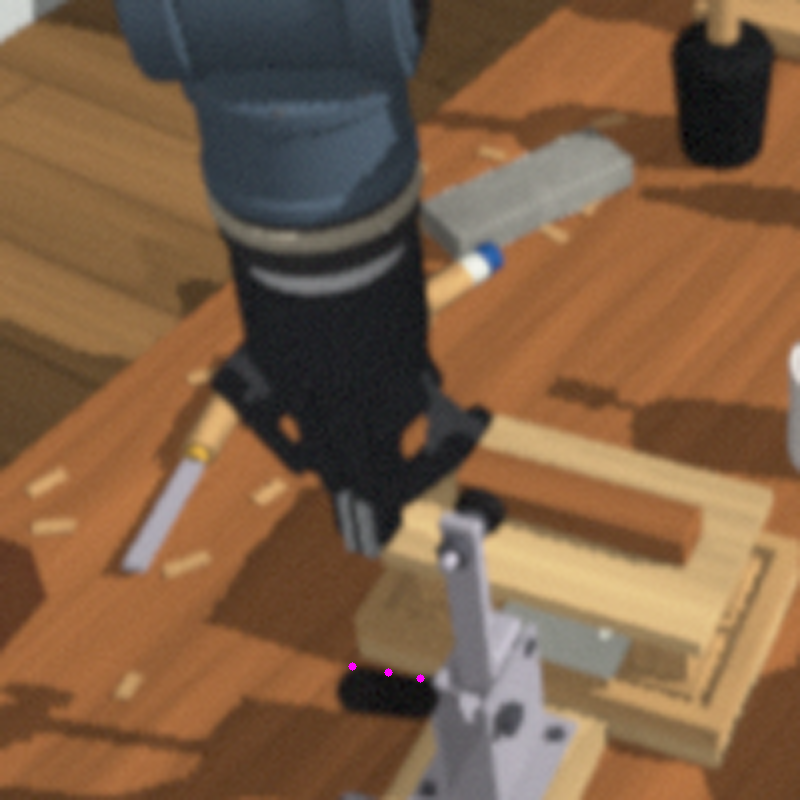

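View pics/t9.png

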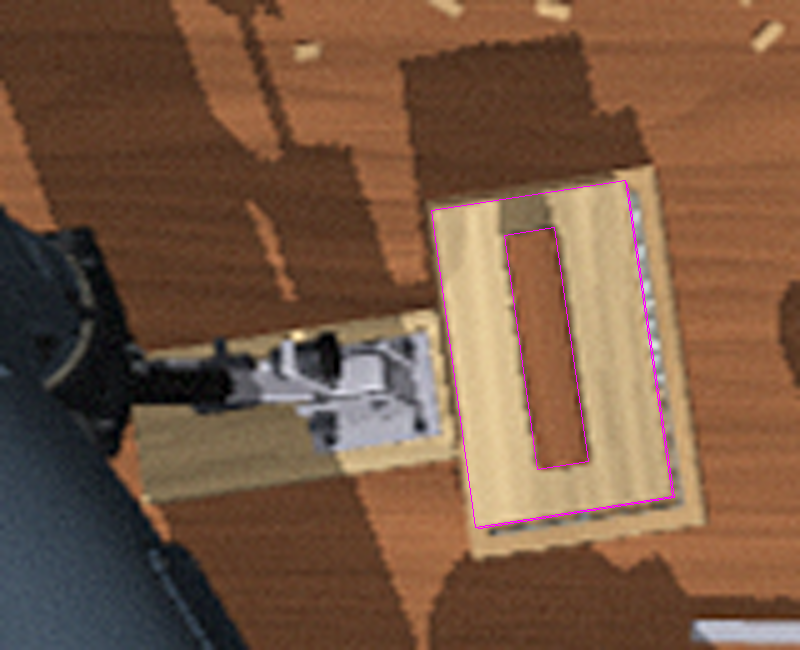

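```bash
python3 - <<'E'
from fit import *
c,s=np.cos(np.radians(9.9)),np.sin(np.radians(9.9))
st=robot.read_state();t=st["tool_pos"];R=Rn.from_quat(st["tool_rot"]).as_matrix()
cur=t
for a in [60,55,50,45,40,35,30,25,20,15,10,5,2,0,-1]:
    r=np.radians(a); y=150+142*np.cos(r)-11*np.sin(r)-11; z=100+142*np.sin(r)+11*np.cos(r)
    w=np.array([526.3-s*y,112.9+c*y,z]); print(a,np.round(w,1),np.round(R.T@(w-cur),1)); cur=w
E
```

```text
60 [491.8 310.4 228.5] [-10.8  -0.7  72.9]
55 [489.9 321.2 222.6] [10.8 -0.   6.1]
50 [488.2 331.4 215.8] [10.3 -0.   7. ]
45 [486.5 341.1 208.2] [ 9.6 -0.   7.8]
40 [484.9 350.  199.7] [ 8.9 -0.   8.7]
35 [483.5 358.2 190.5] [ 8.1 -0.   9.4]
30 [482.2 365.6 180.5] [ 7.3 -0.  10.1]
25 [481.1 372.  170. ] [ 6.4 -0.  10.7]
20 [480.1 377.6 158.9] [ 5.4 -0.  11.2]
15 [479.3 382.1 147.4] [ 4.4 -0.  11.6]
10 [478.7 385.7 135.5] [ 3.4 -0.  12. ]
5 [478.2 388.2 123.3] [ 2.3 -0.  12.2]
2 [478.1 389.3 115.9] [0.9 0.  7.4]
0 [478.  389.7 111. ] [0.4 0.  5. ]
-1 [478.  389.9 108.5] [0.1 0.  2.5]
```

Call:
move_arm(
  moves=[
    [0.3,-0.6,30,0],
    [0,0,30,0],
    [0,0,14,0],
    [0,0,0,0],
    [0,0,0,0],
  ],
)

```text
clock: 50.45
tool_pos: [490.1, 322.0, 228.0]
tool_rot: [0.645, 0.764, 0.006, -0.008]
ft_force: [0.5, 0.7, -0.2]
opening: 0.004
```

```bash
python3 -c "
from h import *
plan(489.9,321.2,222.6,99.9)"
```

```text
at [490.1 322.  228. ] yaw 99.64 toolz [-0.004  0.019 -1.   ] open 0.004 F [ 0.5  0.7 -0.2]
  turn -0.26 = 1 x -0.26; then shift [-0.8, -0.3, 5.4] = 1 x [-0.8, -0.3, 5.4]; q6 now 1.97, after 1.98
  tool-lateral of straight up/down per mm of world z: [-0.019  0.001  1.   ]
```

Call:
move_arm(
  moves=[
    [-0.8,-0.3,5.4,0],
    [5.1,0,3.5,0],
    [5.1,0,3.5,0],
    [4.8,0,3.9,0],
    [4.8,0,3.9,0],
    [4.5,0,4.4,0],
    [4.5,0,4.4,0],
    [0,0,0,0],
  ],
)

```text
clock: 51.25
tool_pos: [484.2, 350.9, 198.1]
tool_rot: [0.645, 0.764, 0.005, -0.008]
ft_force: [1.4, -0.6, 3.8]
opening: -0.0
```

```bash
python3 - <<'E'
from fit import *
plan(484.9,350,199.7,99.9)
ps=eyes.camera("side");crop(ps,(130,160,330,360),4,"pics/s10.png")
E
```

```text
at [484.2 350.9 198.1] yaw 99.72 toolz [-0.005  0.018 -1.   ] open -0.0 F [ 1.4 -0.6  3.8]
  turn -0.18 = 1 x -0.18; then shift [-1.0, 0.5, -1.6] = 1 x [-1.0, 0.5, -1.6]; q6 now 2.02, after 2.02
  tool-lateral of straight up/down per mm of world z: [-0.019  0.002  1.   ]
```

View pics/s10.png

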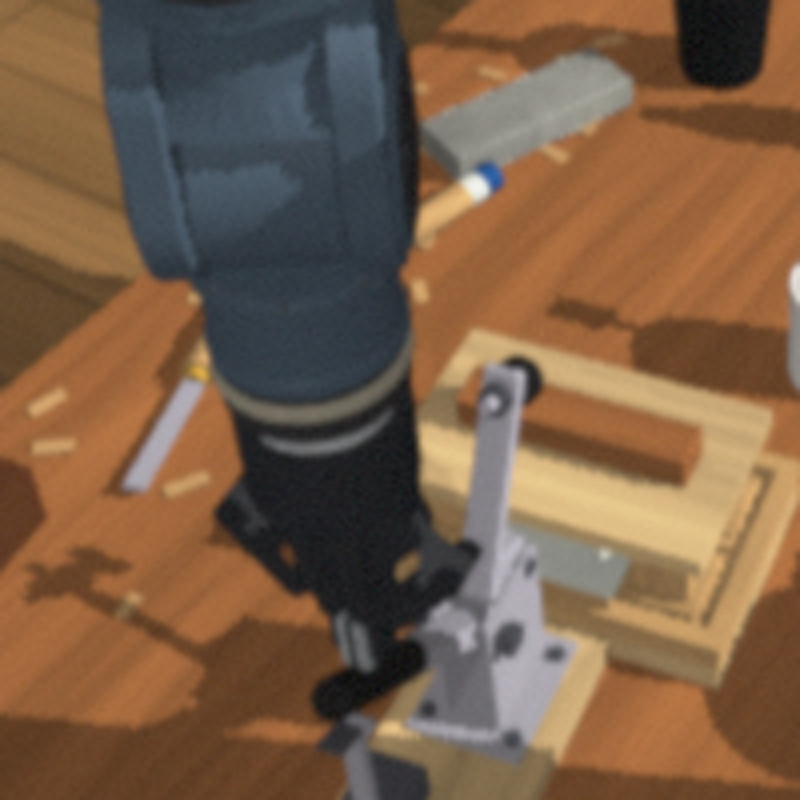

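Call:
move_arm(
  moves=[
    [3.5,0.3,4.5,0],
    [3.6,0,4.5,0],
    [3.6,0,5,0],
    [3.6,0,5.1,0],
    [3.2,0,5.3,0],
    [3.2,0,5.4,0],
    [2.7,0,5.6,0],
    [2.7,0,5.6,0],
    [2.2,0,5.8,0],
    [2.2,0,5.8,0],
    [1.7,0,6,0],
    [1.7,0,6,0],
    [0,0,0,0],
  ],
)

```text
clock: 52.6
tool_pos: [478.9, 385.3, 134.1]
tool_rot: [0.645, 0.764, 0.006, -0.008]
ft_force: [-1.2, 0.8, 3.7]
opening: 0.0
```

```bash
python3 - <<'E'
from fit import *
plan(478,389.7,111,99.9)
ps=eyes.camera("side");crop(ps,(130,160,330,360),4,"pics/s11.png")
E
```

```text
at [478.9 385.3 134.1] yaw 99.69 toolz [-0.005  0.019 -1.   ] open 0.0 F [-1.2  0.8  3.7]
  turn -0.21 = 1 x -0.21; then shift [4.1, -0.0, 23.2] = 1 x [4.1, -0.0, 23.2]; q6 now 2.07, after 2.08
  tool-lateral of straight up/down per mm of world z: [-0.019  0.001  1.   ]
```

View pics/s11.png

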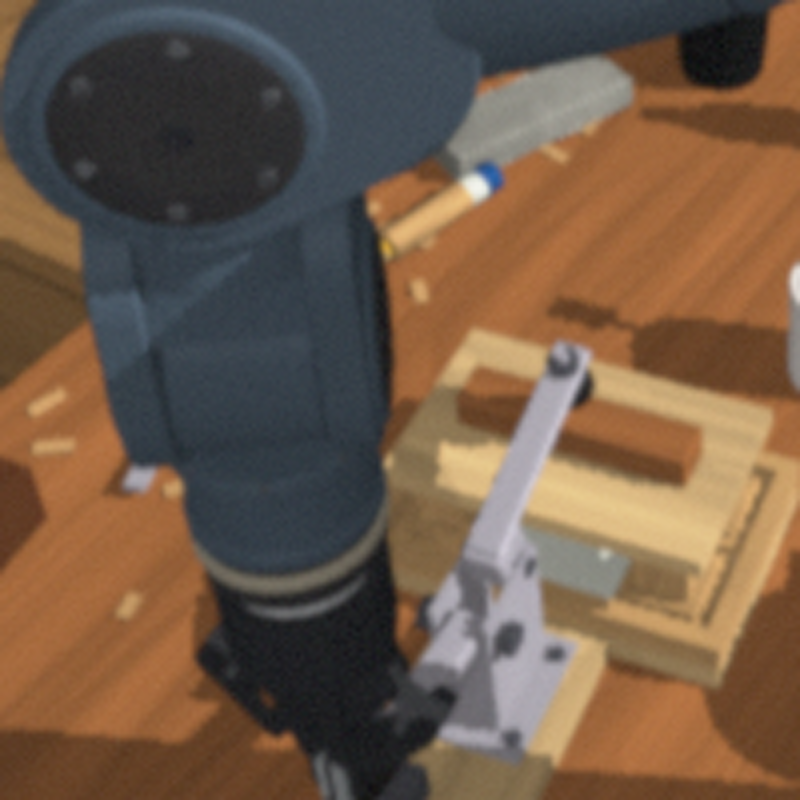

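Call:
move_arm(
  moves=[
    [1.3,0,6,0],
    [1.2,0,6,0],
    [0.8,0,5,0],
    [0.4,0,3.5,0],
    [0,0,2,0],
    [0,0,0,0],
    [0,0,0,0],
  ],
)

```text
clock: 53.35
tool_pos: [478.3, 388.8, 112.7]
tool_rot: [0.645, 0.764, 0.006, -0.008]
ft_force: [0.1, -0.5, 4.2]
opening: -0.004
```

```bash
python3 - <<'E'
from fit import *
plan(478,389.7,109,99.9)
ps=eyes.camera("side");crop(ps,(130,200,330,400),4,"pics/s12.png")
E
```

```text
at [478.3 388.8 112.7] yaw 99.66 toolz [-0.004  0.018 -1.   ] open -0.004 F [ 0.1 -0.5  4.2]
  turn -0.24 = 1 x -0.24; then shift [0.9, -0.1, 3.8] = 1 x [0.9, -0.1, 3.8]; q6 now 2.08, after 2.08
  tool-lateral of straight up/down per mm of world z: [-0.019  0.001  1.   ]
```

View pics/s12.png

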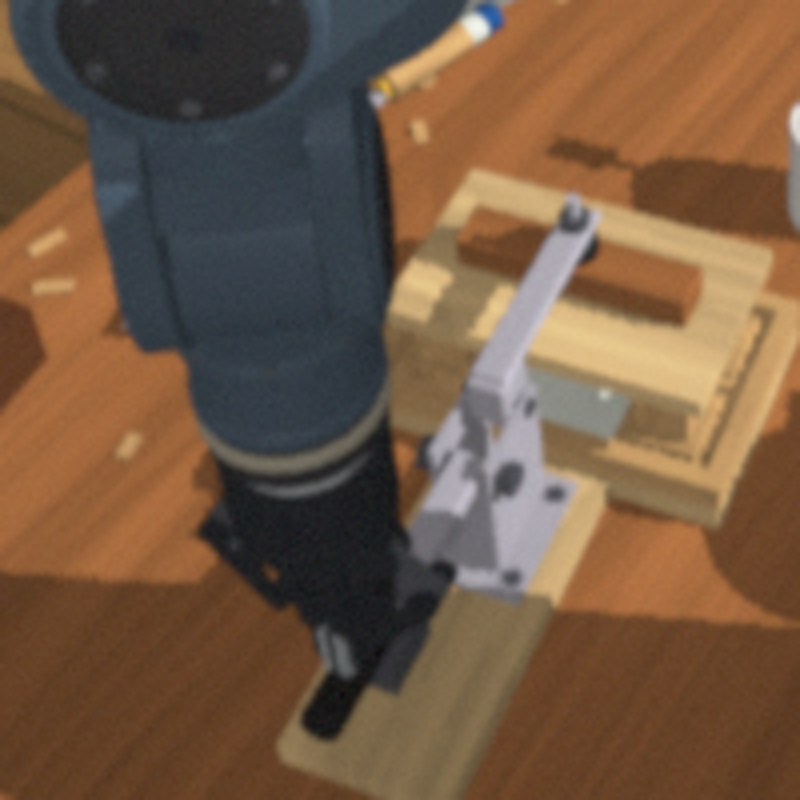

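Call:
move_arm(
  moves=[
    [0.5,0,1,0],
    [0.3,0,1,0],
    [0,0,1,0],
    [0,0,0,0],
    [0,0,0,0],
  ],
)

```text
clock: 53.9
tool_pos: [478.3, 389.1, 110.3]
tool_rot: [0.645, 0.764, 0.006, -0.007]
ft_force: [-1.2, -5.5, 11.0]
opening: 0.0
```

Call:
move_arm(
  moves=[
    [0,0,1,0],
    [0,0,1,0],
    [0,0,0,0],
    [0,0,0,0],
  ],
)

```text
clock: 54.3
tool_pos: [478.3, 389.2, 108.6]
tool_rot: [0.645, 0.764, 0.006, -0.007]
ft_force: [-1.6, -5.4, 12.7]
opening: 0.001
```

Call:
move_arm(
  moves=[
    [0,0,1,0],
    [0,0,0.8,0],
    [0,0,0,0],
    [0,0,0,0],
  ],
)

```text
clock: 54.7
tool_pos: [478.3, 389.2, 107.4]
tool_rot: [0.645, 0.764, 0.006, -0.007]
ft_force: [-3.1, -6.5, 18.1]
opening: 0.002
```

```bash
python3 - <<'E'
from fit import *
plan(478,389.7,109,99.9)
ps=eyes.camera("side");crop(ps,(130,200,330,400),4,"pics/s13.png")
E
```

```text
at [478.3 389.2 107.4] yaw 99.64 toolz [-0.003  0.018 -1.   ] open 0.002 F [-3.1 -6.5 18.1]
  turn -0.26 = 1 x -0.26; then shift [0.5, -0.3, -1.6] = 1 x [0.5, -0.3, -1.6]; q6 now 2.08, after 2.08
  tool-lateral of straight up/down per mm of world z: [-0.018 -0.     1.   ]
```

View pics/s13.png

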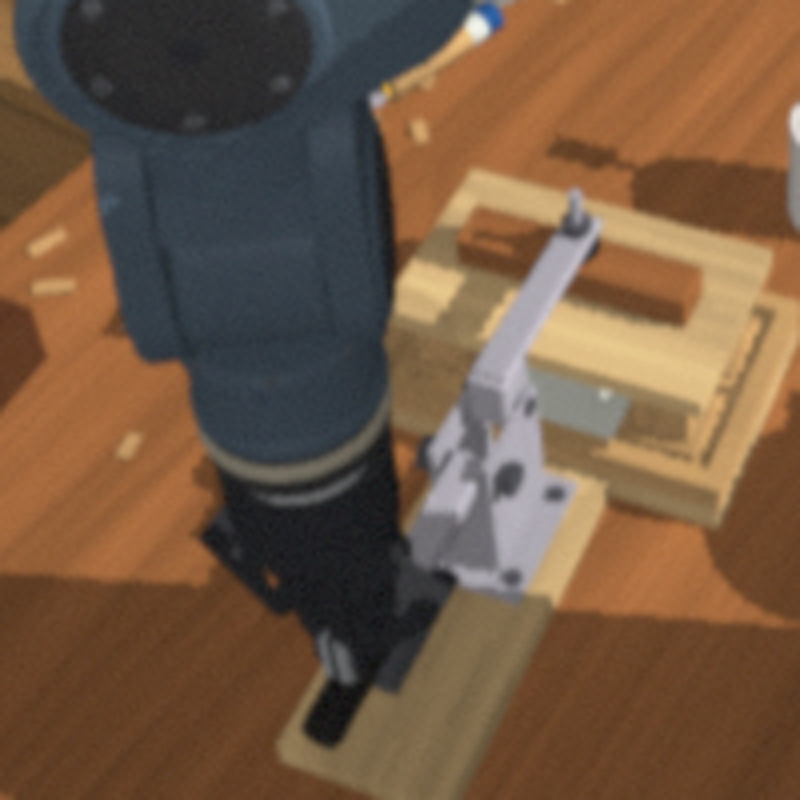

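Call:
move_arm(
  moves=[
    [0,0,-1.5,0],
    [0,0,-1.5,0],
    [0,0,-2,0],
    [0,0,-2,0],
    [0,0,0,0],
    [0,0,0,0],
  ],
)

```text
clock: 55.35
tool_pos: [478.0, 389.9, 112.3]
tool_rot: [0.645, 0.764, 0.006, -0.008]
ft_force: [0.3, 0.6, -0.5]
opening: -0.002
```

Call:
move_arm(
  moves=[
    [0,0,-15,0],
    [0,0,-30,0],
    [0,0,-40,0],
    [0,0,-40,0],
    [30,0,-30,0],
    [35,0,0,0],
    [35,0,0,0],
    [35,0,0,0],
    [0,0,0,0],
    [0,0,0,0],
  ],
)

```text
clock: 56.35
tool_pos: [455.6, 520.6, 269.1]
tool_rot: [0.644, 0.765, 0.005, -0.008]
ft_force: [-0.4, -0.4, -0.0]
opening: -0.0
```

```bash
python3 - <<'E'
from fit import *
plan()
ps=eyes.camera("side");pt=eyes.camera("top")
b=fit("board",(526.3,112.9),[pt,ps],z=82,yaws=np.arange(2,18,3),span=8);print(b)
t=fit("tray",(526.3,112.9),[pt],yaws=np.arange(2,18,3),span=8);print(t)
overlay(pt,[("board",(526.1,112.7,np.radians(10.0)),82)],(150,130,310,260),5,"pics/t14.png")
overlay(ps,[("board",(526.1,112.7,np.radians(10.0)),82)],(170,200,370,400),4,"pics/s14.png")
cv2.imwrite("pics/T.png",pt["frame"][:,:,::-1])
E
```

```text
at [455.6 520.6 269.1] yaw 99.76 toolz [-0.005  0.017 -1.   ] open -0.0 F [-0.4 -0.4 -0. ]
  turn 0.00 = 1 x 0.00; then shift [0.0, 0.0, 0.0] = 1 x [0.0, 0.0, 0.0]; q6 now 2.25, after 2.25
  tool-lateral of straight up/down per mm of world z: [-0.018  0.002  1.   ]
(array([5.26275873e+02, 1.12729596e+02, 1.74490668e-01]), np.float64(-297.0899197792846))
(array([5.26157038e+02, 1.12750313e+02, 1.70528346e-01]), np.float64(-138.4151072228342))
```

View pics/t14.png

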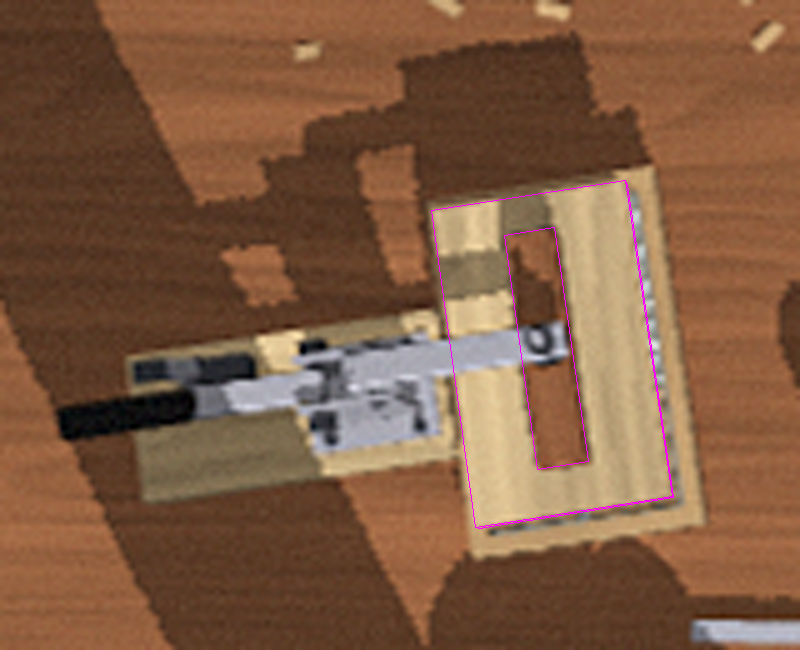

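View pics/s14.png

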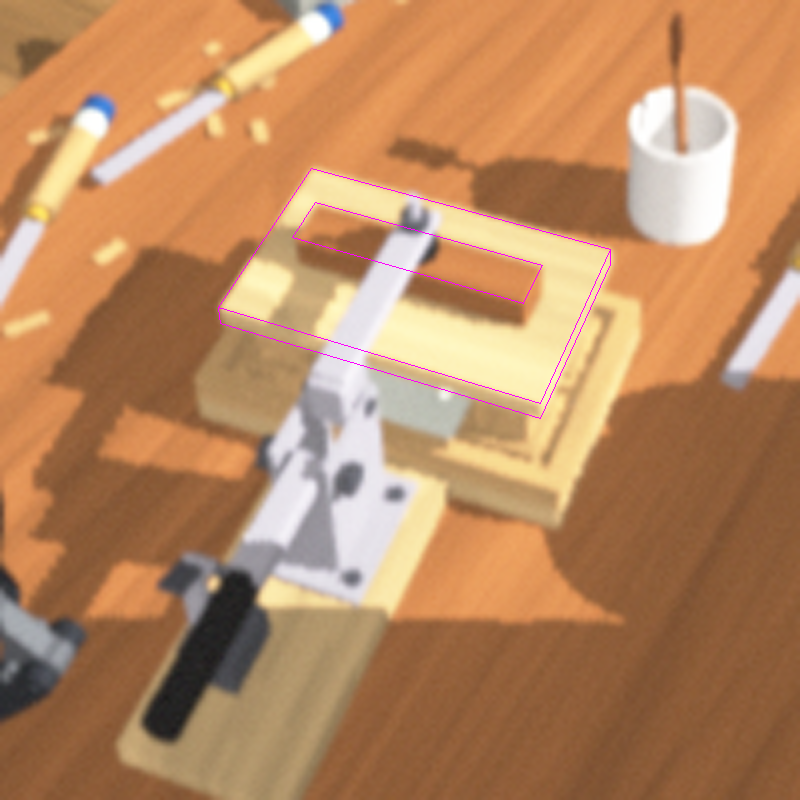

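View pics/T.png

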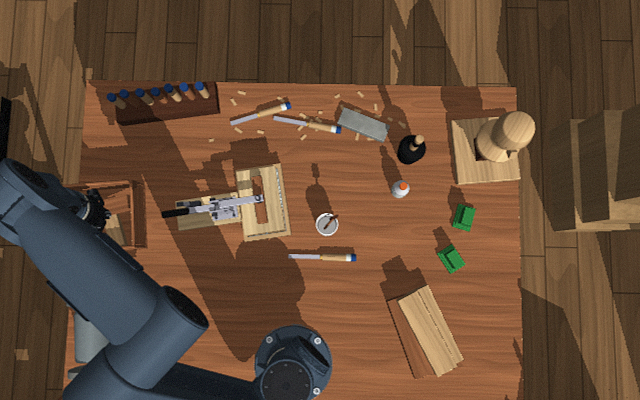

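```bash
python3 -c "
from h import *
print(workorder.close_job()); print(robot.read_state()['clock'])"
```

```text
the job is handed in; nothing more can be done
None
the job is handed in; nothing more can be done
```

The job is done and handed in at about 57 s. Four plinths were there today: one oblong, two squares and one round. All four stand felt down in the tray, with the board on them and the clamp closed.

**Board:** It lies level with the batten up. The last camera fit puts its centre at (526.3, 112.7) mm, turned 10.0°, against the tray at (526.2, 112.8) mm and 9.8°.

**Clamp:** I pushed the handle to its end stop (18 N) and drew back. The force fell to zero, and the pictures show the handle still level, caught, with the foot on the batten. Nothing touches the robot.

**Left alone:** The glue bottle, mug, mallet and green look-alikes were not touched. The final top view showed no plinths left on the bench.

**What went wrong or disagreed:**
- **Wrist limit:** Early on, the last joint reached its range limit, which left the tool tilted about 1.1° for the rest of the run. The plinths and board still settled flat.
- **Shadow:** One camera fit of the second square was misled by a shadow. Other pictures showed it in its place.
- **Round plinth:** It stands about 2 mm nearer its neighbour than planned, still flat on the floor.

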